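Pack shell candles, secure the lid and set the tally wheel

ROBOT

A 6-joint arm with a two-finger parallel gripper is mounted at the origin on a cart in front of the work surface, level with it; the furniture and walls round the work are solid. World frame = base frame: x ahead of the robot, y to its left, z up, the work surface at z = 0. Lengths are in m, angles in rad, forces in N, time in s.
With the tool pointing down it reaches from about 0.35 to 0.8 m from the base axis. Payload 7.3 kg.
Tool frame: the origin (TCP) lies on the centre line of the jaws, within the pads' length; the fingertips stand 14 mm ahead of it and the grasp point (between the pads) lies 5 mm behind it; z points along the fingers, y is the line along which they close (so a half turn about z gives the same grasp; the last joint's range is limited). The gripper opens to 85 mm and grips with 20 to 120 N. Pads are 22 mm wide; open, the fingers measure 114 mm over their backs; the gripper's body (76 mm by 85 mm) begins 54 mm behind the grasp point. The pads swing forward as they close: fully open they stand 13 mm farther back than shut.
Start: joints at [-0.146, 0.342, 1.524, -0, 1.275, -0.146], TCP at [0.525, 0, 0.245] pointing down, gripper open.
Joint ranges: [-2.53, 2.53], [-0.77, 2.02], [0.04, 2.7], [-1, 4.14], [0.28, 2.66], [-3.11, 3.11]. Speed limits (rad/s): [2.57, 2.57, 3.14, 3.14, 3.14, 3.14].

INTERFACE

Orientations are given as [roll, pitch, yaw] about the fixed x, y, z axes, in that order (R = Rz(yaw) Ry(pitch) Rx(roll)).
In Python, from cell import arm, imaging gives the robot as it stands.
- The arm moves only by the tool drive_tool, never from a script. Its argument "increments" is a list of rows, each an object with "travel": the shift along the tool's x, y, z in m, a list of three; "roll": the turn about the tool's z in rad. A call has 1 to 5 rows; each row shifts and turns the commanded pose from where the row before left it, along the tool's axes as they then stand; what a row does not reach is not made up. A row lasts 1/10 s, in which the tool goes at most 50 mm and 8.59 degrees, less where a joint would pass 70% of its speed; a pose out of reach is approached as far as the arm can. A call is refused whole if a number of a shift passes 0.05 or a number of a turn 0.15, either way. A call with a gripper value outside its range is refused whole. "claw" is the closure in counts, from 0 (fully open) to 255 (shut), set as the call begins (left out, the last holds). The fingers move at their own pace and stop on an object; "newtons" is the grip in N (left out, the last holds). Time passes only in rows, so rows that do not move let the fingers close. It gives the time, the measured TCP pose, the force, the opening and the grip force at its end, in the units of the state.
- arm.state(): the state, without advancing time (a new reading comes with each control period).
- imaging.capture(name): name is "scene" or "side" or "wrist"; returns the picture (480x640x3 uint8, red, green, blue); there is no depth.
- imaging.camera_model(name): a dict with "fov_y" (degrees; the focal length in pixels is half the picture's height over the tangent of half this angle, whatever the lens; pixels are square), "cx", "cy" (the principal point, pixels), "extrinsics" (4x4, takes a point from camera to world coordinates). Camera axes: x right, y down, z forward; pixel columns grow to the right and rows downward; lengths in m; the calibration is good to about 2 mm. A picture is of the moment at which its call begins: read the wrist's pose just before it. camera_model takes no time and is no camera call; for the wrist camera it gives the pose at the moment of the call.
- arm.sign_off(): hands the job in; it is judged then, once.
The state is a dict: "time_s": time; "joints": joint angles; "qd": joint speeds; "tau": joint torques, N m; "position": TCP position; "ee_rot": TCP orientation; "contact_force": force on the tool from outside, world axes, zero at the start; "moment": the same for the moment, N m; "width": finger opening in m; "finger_force": force on a finger pad.
Only numpy, scipy, OpenCV 4.12 (cv2) and the standard library are available. Lean on these libraries where they do the work, as an engineer would, in place of code of your own. Each camera call takes 0.05 s, during which the arm holds its last target. There are 200 camera calls.

TASK

Pack all the loose shell candles that lie on the table into the wooden case, side by side on its floor and standing on their flat feet. Then put the lid on the case, fully seated, and turn both brass turnbuttons in over the lid until they stop. Also roll the thumbwheel on the side of the case with a fingertip until the coloured band with as many dots as there are candles in the case stands at the white pointers; leave the bottle, the stamp and the spool where they are.

Things in the scene. Friction and masses are not known exactly. Their poses are not given: they have to be found in the camera images.
- case: open wooden case fixed to the table, outside 192 (x) x 196 (y) mm, walls 6 mm, rim at 56 mm, floor at 6 mm, inside 180 x 184 mm without dividers: room for four shells two by two, centres at x +-44, y +-40 mm, lengths along the case's x. Origin: centre of its underside; x points away from the robot (within 0.15 rad). Posts 30 x 26 mm, 50 mm high, outside the middle of the -x and +x walls.
- lid: loose lift-off lid, 300 g: plate 192 (x) x 196 (y) x 8 mm over a frame of battens 8 mm deep that drops between the case's walls with 3 mm to spare a side. Origin: centre of the battens' underside, 48 mm above the case's underside when seated (plate on the rim, top at 64 mm). Upright round knob in the middle, 24 mm thick, 16 to 40 mm above the origin. Fits either way round (half a turn).
- button_front (a joint): turnbutton on the near (-x) post: brass bar 12 mm wide, 46 mm long from its upright pivot at case x -112, y 0 mm; 67 to 79 mm above the table (3 mm over the seated lid). Rad: at 0 it points to the case's +y, clear of the lid; grows clockwise from above; at 1.57 (stop) it points to +x, in over the lid; negative swung outward (to -0.8). Light friction (0.02 N m), stays where left.
- button_back (a joint): the like turnbutton on the far (+x) post, pivot at case x +112, y 0 mm: at 0 rad its bar points to the case's -y; grows clockwise from above; at 1.57 (the stop) it points to the case's -x, in over the lid; negative swung outward.
- front_tip (a point): top of the end of the front turnbutton's bar, 40 mm from its pivot.
- back_tip (a point): top of the end of the back turnbutton's bar, 40 mm from its pivot.
- wheel (a joint): grey thumbwheel, radius 25 mm, 18 mm wide, axis along the case's y, sunk in a housing so that 8 mm stand proud. Bands across its rim: white 1 dot, yellow 2, blue 3, red 4. Rad: band k is at the top, between the white pointers, at 0.7 k (2: 1.4, 3: 2.1, 4: 2.8). Pushing the top toward the case's +x raises it, 1 rad per 25 mm. Stops -0.2 and 3.4; 0.5 N at the rim turns it; stays where left.
- wheel_crown (a point): highest point of the thumbwheel's rim, mid-width, 68 mm above the table, fixed to the case at its x 0, y +120 mm; the green housing round it is 66 (x) x 44 (y) mm, 60 mm high, on the case's +y wall.
- shell_1: scallop shell candle of pale or tan wax on a flat foot, about 50 x 76 x 44 mm; origin at the centre of its underside, z up, x across its two faces (the 50 mm way, the way to grip it, near the foot), y along its length. Solid up to about 34 mm above the foot, above that only the wick knot; about 60 g. Always there.
- shell_2: scallop shell candle of pale or tan wax on a flat foot, about 52 x 78 x 45 mm; origin at the centre of its underside, z up, x across its two faces (the 52 mm way, the way to grip it, near the foot), y along its length. Solid up to about 34 mm above the foot, above that only the wick knot; about 65 g. May be absent from a run.
- shell_3: scallop shell candle of pale or tan wax on a flat foot, about 52 x 78 x 46 mm; origin at the centre of its underside, z up, x across its two faces (the 52 mm way, the way to grip it, near the foot), y along its length. Solid up to about 34 mm above the foot, above that only the wick knot; about 65 g. May be absent from a run.
- shell_4: scallop shell candle of pale or tan wax on a flat foot, about 50 x 76 x 44 mm; origin at the centre of its underside, z up, x across its two faces (the 50 mm way, the way to grip it, near the foot), y along its length. Solid up to about 34 mm above the foot, above that only the wick knot; about 60 g. May be absent from a run.
- bottle: bystander: amber dropper bottle with a black cap, 36 x 35 x 105 mm; origin at the centre of its underside.
- stamp: bystander: hand stamp with a dark turned handle and brass foot, standing, 28 x 28 x 82 mm; origin at the centre of its underside.
- spool: bystander: spool of wick, 52 mm across, 36 mm high; its origin lies on its underside at its edge.
Mind the look-alikes: they are no part of the job. What is shaped like the shell_4 but pink or red is not meant.

How it is judged:
On the way, in this order (a step that is already met when the one before it is completed fails the run):
1. all the shells that are there stand on the case's floor (x of shell_1 in the frame of case between -0.09 and 0.09 m and y of shell_1 in the frame of case between -0.092 and 0.092 m and z of each of shell_1, shell_2, shell_3, shell_4 in the frame of case below 0.02 m and angle between each of shell_1, shell_2, shell_3, shell_4's own z axis and vertical below 0.35 rad and x of shell_2 in the frame of case between -0.09 and 0.09 m and y of shell_2 in the frame of case between -0.092 and 0.092 m and x of shell_3 in the frame of case between -0.09 and 0.09 m and y of shell_3 in the frame of case between -0.092 and 0.092 m and x of shell_4 in the frame of case between -0.09 and 0.09 m and y of shell_4 in the frame of case between -0.092 and 0.092 m), for 0.2 s.
2. the lid is seated on the case (horizontal distance between lid and case below 0.007 m and z of lid in the frame of case between 0.044 and 0.052 m and angle between lid's own z axis and vertical below 0.04 rad and angle between the x axis of lid and the x axis of case, either way round below 0.08 rad), for 0.2 s.
3. both turnbuttons point in over the lid (value of joint each of button_front, button_back above 1.25 rad), for 0.2 s.
At the end, for the whole second after the job is handed in: Shells upright (0.35 rad) on the case floor; lid at rest, seated within 7 mm and 0.08 rad, height 44 to 52 mm, level to 0.04 rad; both turnbuttons past 1.25 rad; wheel within 0.18 rad of 0.7 times the number of shells in this run; bystanders unmoved (all of step 1 and all of step 2 and all of step 3 and value of joint wheel between 1.22 and 2.98 rad and (value of joint wheel below 1.58 rad or ((value of joint wheel above 50 rad or height (world z) of shell_2 above -5 m) and (value of joint wheel above 50 rad or height (world z) of shell_3 above -5 m)) or ((value of joint wheel above 50 rad or height (world z) of shell_2 above -5 m) and (value of joint wheel above 50 rad or height (world z) of shell_4 above -5 m)) or ((value of joint wheel above 50 rad or height (world z) of shell_3 above -5 m) and (value of joint wheel above 50 rad or height (world z) of shell_4 above -5 m))) and (value of joint wheel above 1.92 rad or ((value of joint wheel below 50 rad and height (world z) of shell_2 below -5 m) and (value of joint wheel below 50 rad and height (world z) of shell_3 below -5 m)) or ((value of joint wheel below 50 rad and height (world z) of shell_2 below -5 m) and (value of joint wheel below 50 rad and height (world z) of shell_4 below -5 m)) or ((value of joint wheel below 50 rad and height (world z) of shell_3 below -5 m) and (value of joint wheel below 50 rad and height (world z) of shell_4 below -5 m))) and (value of joint wheel below 2.28 rad or ((value of joint wheel above 50 rad or height (world z) of shell_2 above -5 m) and (value of joint wheel above 50 rad or height (world z) of shell_3 above -5 m) and (value of joint wheel above 50 rad or height (world z) of shell_4 above -5 m))) and (value of joint wheel above 2.62 rad or (value of joint wheel below 50 rad and height (world z) of shell_2 below -5 m) or (value of joint wheel below 50 rad and height (world z) of shell_3 below -5 m) or (value of joint wheel below 50 rad and height (world z) of shell_4 below -5 m)) and linear speed of lid below 0.02 m/s); the robot touches nothing.
It fails at once if the bottle, the stamp or the spool is moved by more than 3 cm or tipped (distance of any of bottle, stamp, spool from where it was at the start of the episode above 0.03 m or angle between any of bottle, stamp, spool's own z axis and vertical above 0.5 rad).
Of shell_2, shell_3, shell_4 only 1 to 3 are there at a start; the rules pass over those that are not, and their reading is None.
At some moment in a run one of shell_1, shell_2, shell_3, shell_4 may be knocked a few centimetres aside while the robot is not near it.
It also fails if it takes over 210 s, if anything falls off the work surface, if the arm or the gripper's body presses on something with over 40 N, if the wrist force passes 120 N, or if a joint passes its speed limit or range.

## Working session

There is one attempt and no reset: what is moved stays moved. The work goes in short steps, Python scripts to look and compute and a tool call to move; the robot and the scene stay as the last step left them, time stands still between calls to the robot, and variables do not carry over. Pictures are saved under pics/ and viewed, at most 14 in all, crops included, and the job is handed in when it is done.

Besides the shell and the picture viewer there is one more tool, called after "Request:" as name([rows], argument=value, ...), one row to a line, values as JSON. drive_tool: Moves the arm, as the interface text tells. Its arguments: {"type":"object","properties":{"increments":{"type":"array","items":{"type":"object","properties":{"travel":{"type":"array","items":{"type":"number"}},"roll":{"type":"number"}}}},"claw":{"type":"number"},"newtons":{"type":"number"}},"required":["increments"]}

```bash
mkdir -p pics
python3 - <<'E'
from cell import arm, imaging
import cv2
print(arm.state())
for n in ("scene","side"):
    cv2.imwrite(f"pics/{n}0.png",imaging.capture(n)[:,:,::-1])
for n in ("scene","side","wrist"): print(n,imaging.camera_model(n))
E
```

```text
{'time_s': 0.0, 'joints': array([-1.45995953e-01,  3.42708286e-01,  1.52503285e+00, -4.96716346e-06,
        1.27539838e+00, -1.46009999e-01]), 'qd': array([-0.00046409, -0.00104169,  0.00202983,  0.00095179, -0.00093538,
       -0.00175978]), 'tau': array([ 5.72253757e-04, -4.33677435e+01, -2.46005630e+01, -7.37992127e-05,
        7.83137977e-03, -1.18290802e-05]), 'position': array([5.24613285e-01, 7.98080098e-05, 2.44627913e-01]), 'ee_rot': array([-3.14006157e+00, -2.20355512e-04,  1.57081165e+00]), 'contact_force': array([-0.34081816,  0.65213809, -0.56172198]), 'moment': array([ 0.00435931, -0.00281146,  0.00103348]), 'finger_force': 0.0, 'width': 0.08512665687318063}
scene {'fov_y': 55.42082899946616, 'cx': 317.1010306874643, 'cy': 237.24289927481652, 'extrinsics': array([[ 0.76350383,  0.29345881, -0.57527717,  1.34292804],
       [ 0.64578016, -0.35447032,  0.67625348, -0.95670548],
       [-0.00546614, -0.88782471, -0.46014933,  0.70298808],
       [ 0.        ,  0.        ,  0.        ,  1.        ]])}
side {'fov_y': 51.70750300994403, 'cx': 315.639725762622, 'cy': 237.08113066689535, 'extrinsics': array([[-0.84253885, -0.26743427,  0.46755449,  0.02427902],
       [-0.53814218,  0.4550851 , -0.70943677,  0.81050757],
       [-0.02304938, -0.84933884, -0.52734454,  0.71954565],
       [ 0.        ,  0.        ,  0.        ,  1.        ]])}
wrist {'fov_y': 68.29092713861185, 'cx': 310.412316844697, 'cy': 242.86079108951992, 'extrinsics': array([[ 9.99996794e-01,  9.71559849e-04, -2.33845283e-03,
         5.25090812e-01],
       [ 2.59559829e-04, -9.57931470e-01, -2.86996919e-01,
         7.39245112e-02],
       [-2.51891224e-03,  2.86995392e-01, -9.57928651e-01,
         3.72291293e-01],
       [ 0.00000000e+00,  0.00000000e+00,  0.00000000e+00,
         1.00000000e+00]])}
```

View pics/scene0.png

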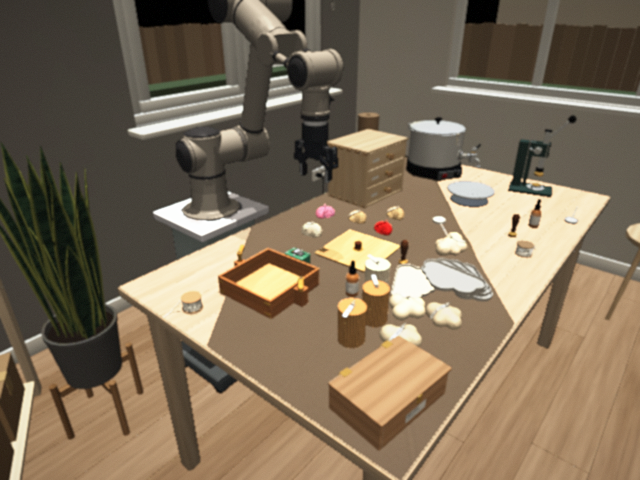

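View pics/side0.png

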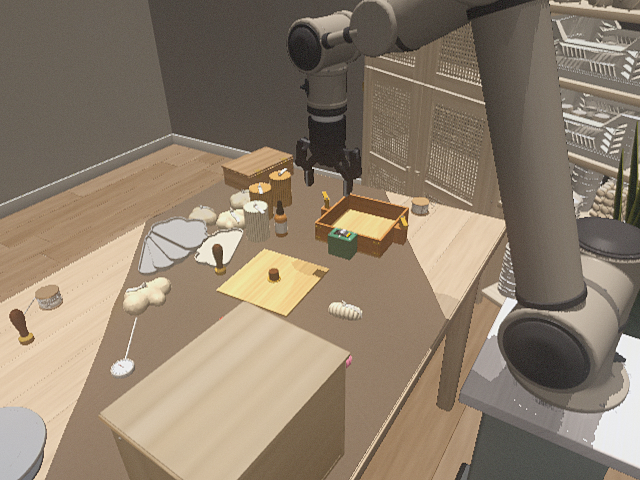

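The scene view shows the case (268,280), the lid with its knob (358,245), a cream shell (312,228) and tan shells at (357,215) and (396,212). The pink (325,211) and red (384,228) shells are look-alikes. The white clusters at (451,242), (408,303) and (445,313) look like decor. I'll enlarge this area to check.

```bash
cat > h.py <<'E'
import numpy as np
from cell import arm, imaging
def ray(n,u,v,m=None):
    m=m or imaging.camera_model(n); E=m["extrinsics"]; f=240/np.tan(np.radians(m["fov_y"]/2))
    return E[:3,3],E[:3,:3]@np.array([(u-m["cx"])/f,(v-m["cy"])/f,1.])
def onz(n,u,v,z,m=None):
    o,d=ray(n,u,v,m); return o+d*(z-o[2])/d[2]
def proj(n,p,m=None):
    m=m or imaging.camera_model(n); E=m["extrinsics"]; f=240/np.tan(np.radians(m["fov_y"]/2))
    c=E[:3,:3].T@(np.asarray(p)-E[:3,3]); return np.array([m["cx"]+f*c[0]/c[2],m["cy"]+f*c[1]/c[2]])
def two(ua,ub,na="scene",nb="side"):
    o1,d1=ray(na,*ua);o2,d2=ray(nb,*ub)
    s=np.linalg.lstsq(np.c_[d1,-d2],o2-o1,rcond=None)[0]; return (o1+s[0]*d1+o2+s[1]*d2)/2
E
python3 - <<'E'
from h import *
import cv2
a=cv2.imread("pics/scene0.png")[190:320,215:475]
cv2.imwrite("pics/crop1.png",cv2.resize(a,None,fx=3,fy=3,interpolation=cv2.INTER_CUBIC))
for uv in [(312,228),(357,215),(396,212),(325,211),(384,228),(451,242),(408,303),(445,313),(400,335)]: print(uv,onz("scene",*uv,0.017).round(3))
print(onz("side",345,311,.02).round(3))
print("bottles etc",onz("scene",352,293,.01).round(3), onz("scene",404,262,.005).round(3),onz("scene",192,308,.0).round(3),onz("scene",535,225,.0).round(3))
print("knob",two((358,245),(274,273)).round(3))
E
```

```text
(312, 228) [0.428 0.092 0.017]
(357, 215) [0.484 0.276 0.017]
(396, 212) [0.578 0.387 0.017]
(325, 211) [0.373 0.23  0.017]
(384, 228) [0.616 0.248 0.017]
(451, 242) [0.835 0.298 0.017]
(408, 303) [ 0.899 -0.079  0.017]
(445, 313) [ 0.99  -0.057  0.017]
(400, 335) [ 0.949 -0.201  0.017]
[0.427 0.092 0.02 ]
bottles etc [ 0.757 -0.126  0.01 ] [0.775 0.112 0.005] [ 0.472 -0.432  0.   ] [0.992 0.635 0.   ]
knob [0.634 0.071 0.031]
```

View pics/crop1.png

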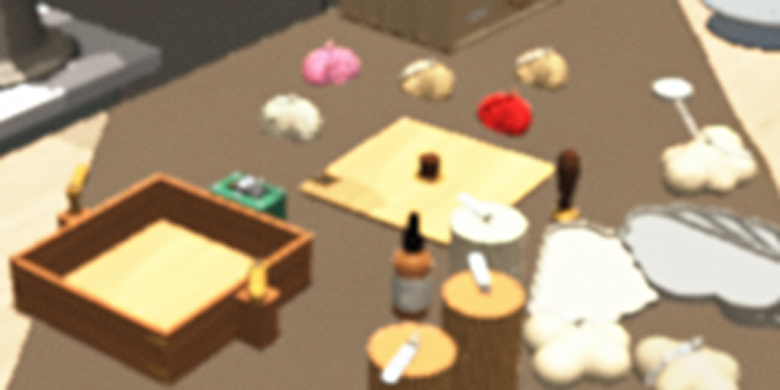

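Three shells fit: cream at (312,228), tan at (357,215), tan at (396,212). Each is a small scallop within reach. Pink (325,211) and red (384,228) are excluded by colour, and the white clusters are too big and out of reach. That makes 3 shells, so the wheel goes to blue, 2.1 rad. Next, the wrist view.

Run:
```python
from h import *
import cv2,pickle
m=imaging.camera_model("wrist"); a=imaging.capture("wrist"); pickle.dump((m,a),open("w0.pkl","wb"))
cv2.imwrite("pics/w0.png",a[:,:,::-1])
for uv in [(0,0),(639,0),(0,479),(639,479),(320,240)]: print(onz("wrist",*uv,0,m).round(3))
```

```text
[0.241 0.193 0.   ]
[0.823 0.193 0.   ]
[ 0.097 -0.377  0.   ]
[ 0.974 -0.375  0.   ]
[ 0.535 -0.034  0.   ]
```

View pics/w0.png

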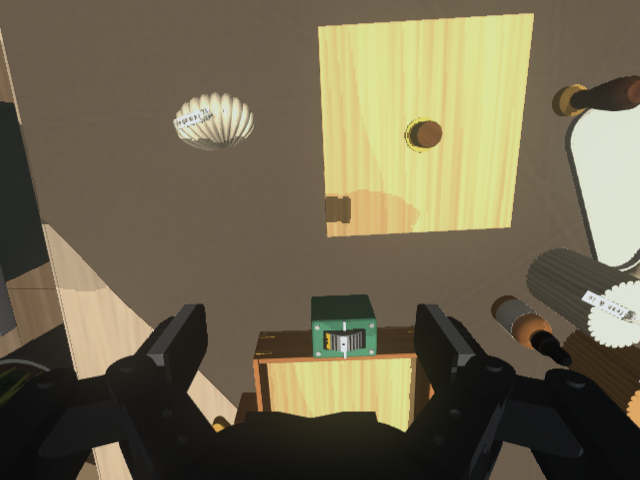

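The wrist view shows the cream shell (214,121), lid corners (318,26), (533,14), (511,227), (328,237), knob (425,133), and the wheel housing (344,325) with the white band showing. The stamp (600,95) and bottle (530,330) are clear of the lid.

```bash
cat >> h.py <<'E'
import cv2,pickle
def blob(a,m,box,test,z=0.017,n="wrist"):
    """largest blob in box -> centre, length-axis yaw (mod pi), size on plane z"""
    u0,v0,u1,v1=box; h=cv2.cvtColor(a[v0:v1,u0:u1],cv2.COLOR_RGB2HSV)
    k=cv2.morphologyEx(test(h).astype(np.uint8),cv2.MORPH_CLOSE,np.ones((7,7)))
    c=max(cv2.findContours(k,0,1)[0],key=cv2.contourArea)[:,0]+[u0,v0]
    p=np.array([onz(n,*q,z,m)[:2] for q in c]); r=cv2.minAreaRect((p*1000).astype(np.float32))
    w,l=r[1]; an=np.radians(r[2]+(90 if l>w else 0))
    return np.round(r[0],1),round((an+np.pi/2)%np.pi-np.pi/2,3),np.round(r[1],1),c.min(0),c.max(0)
E
python3 - <<'E'
from h import *
m,a=pickle.load(open("w0.pkl","rb"))
print("shell",blob(a,m,(150,70,280,170),lambda h:h[...,2]>135))
c=[onz("wrist",*q,.016,m)[:2] for q in [(318,26),(533,14),(511,227),(328,237)]]
print("lid",np.mean(c,0),np.round(c,3))
print("lidm",blob(a,m,(290,5,545,250),lambda h:(h[...,1]>70)&(h[...,2]>150),.016))
S=[(219,277),(268.3,248.3),(319,268.7),(271,301.7)]
c=[onz("scene",*q,.056)[:2] for q in S]; print("case scene",np.mean(c,0),np.round(c,3))
S=[(317,222),(352,196),(409,208),(375,240)]
c=[onz("side",*q,.056)[:2] for q in S]; print("case side",np.mean(c,0),np.round(c,3))
c=[onz("wrist",*q,.06,m)[:2] for q in [(314,321),(376,319),(377,356),(313,357)]]; print("housing",np.mean(c,0),np.round(c,3))
for q in [(370,205),(330,190),(404,190)]: print("cab",onz("scene",*q,0).round(3))
g=blob(a,m,(150,70,280,170),lambda h:h[...,2]>135)
sc=cv2.imread("pics/scene0.png")[:,:,::-1].copy(); M=imaging.camera_model("scene")
for b in [(344,205,370,225),(385,203,407,221)]: print(blob(sc,M,b,lambda h:(h[...,2]>150),.017,"scene"))
E
```

```text
shell (array([431.2,  90.4]), np.float64(0.116), array([76.2, 45.8]), array([173,  92]), array([253, 146]))
lid [0.6313346  0.07594446] [[ 0.531  0.168]
 [ 0.72   0.177]
 [ 0.732 -0.015]
 [ 0.543 -0.026]]
lidm (array([630.8,  76.2]), np.float64(-1.516), array([190.5, 195.4]), array([318,  13]), array([533, 236]))
case scene [ 0.56899592 -0.24426819] [[ 0.482 -0.345]
 [ 0.469 -0.151]
 [ 0.658 -0.144]
 [ 0.667 -0.336]]
case side [ 0.56048221 -0.24125233] [[ 0.651 -0.148]
 [ 0.643 -0.328]
 [ 0.471 -0.343]
 [ 0.477 -0.146]]
housing [ 0.55898856 -0.1197216 ] [[ 0.528 -0.1  ]
 [ 0.589 -0.098]
 [ 0.592 -0.14 ]
 [ 0.527 -0.141]]
cab [0.447 0.414 0.   ]
cab [0.229 0.438 0.   ]
cab [0.467 0.634 0.   ]
(array([479.1, 282.3]), np.float64(-0.921), array([ 94.1, 168.9]), array([344, 205]), array([369, 224]))
(array([573.3, 391.9]), np.float64(-1.0), array([ 76.9, 159.5]), array([385, 203]), array([406, 220]))
```

Request:
drive_tool([
  {"travel": [0.03, -0.031, 0]},
  {"travel": [0.03, -0.031, 0]},
  {"travel": [0.03, -0.032, 0]},
  {"roll": 0.1455},
  {"roll": 0.1455},
])

```text
invalid input at $.increments[0]: expected keys travel, roll
```

Request:
drive_tool([
  {"roll": 0.1455},
  {"roll": 0.1455},
  {"roll": 0.1455},
  {"roll": 0.1455},
  {"roll": 0.1455},
])

```text
invalid input at $.increments[0]: expected keys travel, roll
```

Request:
drive_tool([
  {"roll": 0.1455},
  {"roll": 0.1455},
  {"roll": 0.1455},
  {"travel": [0, 0, 0]},
  {"travel": [0, 0, 0]},
])

```text
invalid input at $.increments[0]: expected keys travel, roll
```

```bash
cat > look.py <<'E'
import sys
from h import *
s=arm.state(); m=imaging.camera_model("wrist"); a=imaging.capture("wrist"); pickle.dump((m,a),open(sys.argv[1]+".pkl","wb"))
cv2.imwrite(f"pics/{sys.argv[1]}.png",a[:,:,::-1])
print(s["time_s"],s["position"].round(4),s["ee_rot"].round(3),s["joints"].round(2),s["contact_force"].round(1),s["width"].round(4))
print("tcp ground px",proj("wrist",[*s["position"][:2],.017],m).round())
E
python3 look.py w1
```

```text
Traceback (most recent call last):
  File "look.py", line 5, in <module>
    print(s["time_s"],s["position"].round(4),s["ee_rot"].round(3),s["joints"].round(2),s["contact_force"].round(1),s["width"].round(4))
                                                                                                                   ^^^^^^^^^^^^^^^^
AttributeError: 'float' object has no attribute 'round'
```

View pics/w1.png

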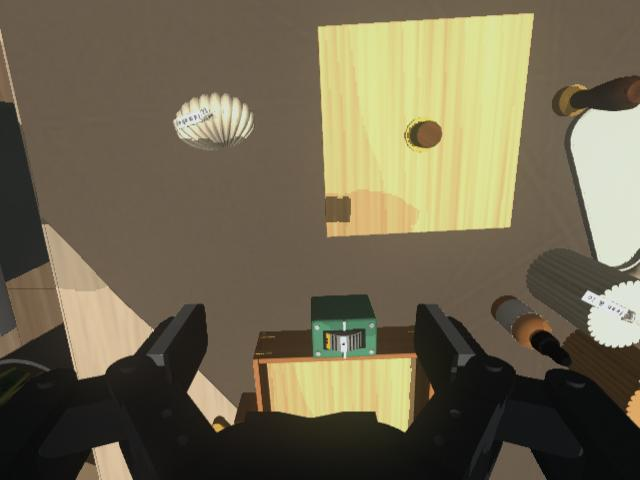

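The moves were refused because each row needs both keys, so the view hasn't changed. Repeating with complete rows.

Request:
drive_tool([
  {"travel": [0.03, -0.031, 0], "roll": 0},
  {"travel": [0.03, -0.031, 0], "roll": 0},
  {"travel": [0.03, -0.032, 0], "roll": 0},
  {"travel": [0, 0, 0], "roll": 0.1455},
  {"travel": [0, 0, 0], "roll": 0.1455},
])

```text
time_s: 0.7
position: [0.4301, 0.091, 0.2456]
ee_rot: [3.141, -0.0, 1.276]
contact_force: [0.7, -0.2, -0.6]
width: 0.0855
finger_force: 0.0
```

Request:
drive_tool([
  {"travel": [0, 0, 0], "roll": 0.1455},
  {"travel": [0, 0, 0], "roll": 0.1455},
  {"travel": [0, 0, 0], "roll": 0.1455},
  {"travel": [0, 0, 0], "roll": 0.1455},
  {"travel": [0, 0, 0], "roll": 0.1455},
])

```text
time_s: 1.2
position: [0.4309, 0.09, 0.2452]
ee_rot: [-3.142, 0.0, 0.546]
contact_force: [-0.8, -0.9, -0.5]
width: 0.085
finger_force: 0.0
```

Request:
drive_tool([
  {"travel": [0, 0, 0], "roll": 0.1455},
  {"travel": [0, 0, 0], "roll": 0.1455},
  {"travel": [0, 0, 0], "roll": 0.1455},
  {"travel": [0, 0, 0], "roll": 0},
  {"travel": [0, 0, 0], "roll": 0},
])

```text
time_s: 1.7
position: [0.4309, 0.09, 0.2452]
ee_rot: [3.142, 0.0, 0.12]
contact_force: [-1.8, -1.0, -0.3]
width: 0.0853
finger_force: 0.0
```

```bash
sed -i 's/s\["width"\].round(4)/round(s["width"],4)/' look.py; python3 look.py w1
python3 - <<'E'
from h import *
m,a=pickle.load(open("w1.pkl","rb"))
print(blob(a,m,(210,150,420,400),lambda h:h[...,2]>135))
E
```

```text
1.7 [0.4309 0.09   0.2452] [3.142 0.    0.12 ] [ 0.03  0.19  1.74 -0.    1.22  1.48] [-1.8 -1.  -0.3] 0.0853
tcp ground px [311. 211.]
(array([433.2,  88.4]), np.float64(0.192), array([73.4, 48.2]), array([289, 173]), array([337, 243]))
```

View pics/w1.png

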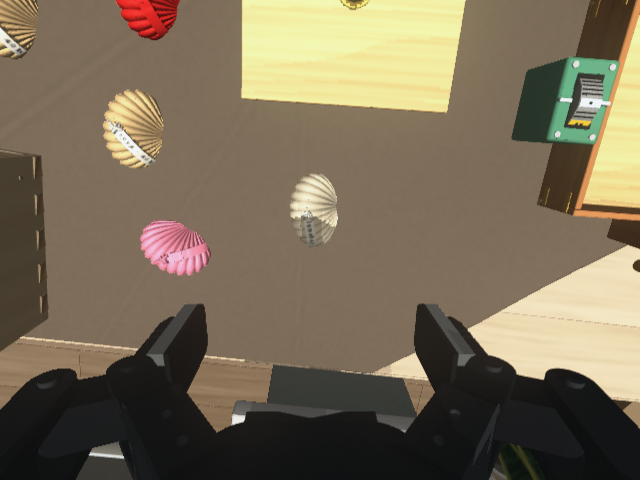

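The cream shell sits at (315,210), right under the tool. The tan shell (133,128) and part of the other (15,25) are visible. Pink (175,247) and red (150,15) are ignored. Going down to grip.

Request:
drive_tool([
  {"travel": [0.001, 0, 0.045], "roll": -0.04},
  {"travel": [0, 0, 0.045], "roll": 0},
  {"travel": [0, 0, 0.045], "roll": 0},
  {"travel": [0, 0, 0.045], "roll": 0},
  {"travel": [0, 0, 0.03], "roll": 0},
], newtons=35)

```text
time_s: 2.25
position: [0.4308, 0.0901, 0.0329]
ee_rot: [-3.141, 0.002, 0.159]
contact_force: [-0.3, 0.2, 0.0]
width: 0.0859
finger_force: 0.0
```

Request:
drive_tool([
  {"travel": [0, 0, 0.018], "roll": 0},
  {"travel": [0, 0, 0], "roll": 0},
  {"travel": [0, 0, 0], "roll": 0},
])

```text
time_s: 2.55
position: [0.4323, 0.0902, 0.0176]
ee_rot: [3.142, 0.0, 0.157]
contact_force: [-0.7, -0.0, -0.0]
width: 0.0854
finger_force: 0.0
```

Request:
drive_tool([
  {"travel": [0, 0, 0], "roll": 0},
  {"travel": [0, 0, 0], "roll": 0},
  {"travel": [0, 0, 0], "roll": 0},
  {"travel": [0, 0, 0], "roll": 0},
  {"travel": [0, 0, 0], "roll": 0},
], claw=255)

```text
time_s: 3.05
position: [0.4329, 0.0899, 0.0191]
ee_rot: [3.141, -0.003, 0.156]
contact_force: [-3.1, -2.4, 14.1]
width: 0.0445
finger_force: 32.6
```

Run:
```python
from h import *
s=arm.state(); print(s["position"],s["width"],s["finger_force"],s["contact_force"])
m,a=pickle.load(open("w1.pkl","rb"))
print(blob(a,m,(95,80,175,180),lambda h:h[...,2]>140))
# case corner lines
for q in [(541,205),(575,216),(592,154)]: print(onz("wrist",*q,.056,m).round(3))
```

```text
[0.43290903 0.08987123 0.01907654] 0.044505276990724554 32.628622952179285 [-3.09505596 -2.41312404 14.13168257]
(array([489.7, 269.4]), np.float64(-0.102), array([56.1, 73.6]), array([103,  89]), array([163, 168]))
[ 0.47  -0.115  0.056]
[ 0.463 -0.149  0.056]
[ 0.518 -0.145  0.056]
```

Request:
drive_tool([
  {"travel": [0, 0, -0.02], "roll": 0},
  {"travel": [0, 0, -0.045], "roll": 0},
  {"travel": [0, 0, -0.045], "roll": 0.05},
  {"travel": [0, 0, -0.045], "roll": 0.06},
  {"travel": [0, 0, -0.045], "roll": 0},
])

```text
time_s: 3.55
position: [0.4315, 0.0901, 0.2198]
ee_rot: [3.142, -0.001, 0.044]
contact_force: [0.9, 0.3, -1.2]
width: 0.0351
finger_force: 32.7
```

Request:
drive_tool([
  {"travel": [0.015, 0.042, -0.027], "roll": 0},
  {"travel": [0.015, 0.042, 0], "roll": 0},
  {"travel": [0.015, 0.042, 0], "roll": 0},
  {"travel": [0.015, 0.042, 0], "roll": 0},
  {"travel": [0.015, 0.042, 0], "roll": 0},
])

```text
time_s: 4.05
position: [0.516, -0.1162, 0.2439]
ee_rot: [3.141, -0.001, 0.046]
contact_force: [0.4, 0.0, 0.2]
width: 0.0354
finger_force: 32.7
```

Request:
drive_tool([
  {"travel": [0.014, 0.042, 0], "roll": 0},
  {"travel": [0.014, 0.042, 0], "roll": 0},
  {"travel": [0.014, 0.042, 0], "roll": 0},
  {"travel": [0, 0, 0], "roll": 0},
  {"travel": [0, 0, 0], "roll": 0},
])

```text
time_s: 4.55
position: [0.5632, -0.2391, 0.2428]
ee_rot: [-3.141, 0.001, 0.044]
contact_force: [-0.2, 0.1, 0.2]
width: 0.0356
finger_force: 32.8
```

```bash
python3 look.py w2
```

```text
4.55 [ 0.5632 -0.2391  0.2428] [-3.141e+00  1.000e-03  4.400e-02] [-0.53  0.51  1.27  0.    1.37  1.  ] [-0.2  0.1  0.2] 0.0356
tcp ground px [311. 212.]
```

View pics/w2.png

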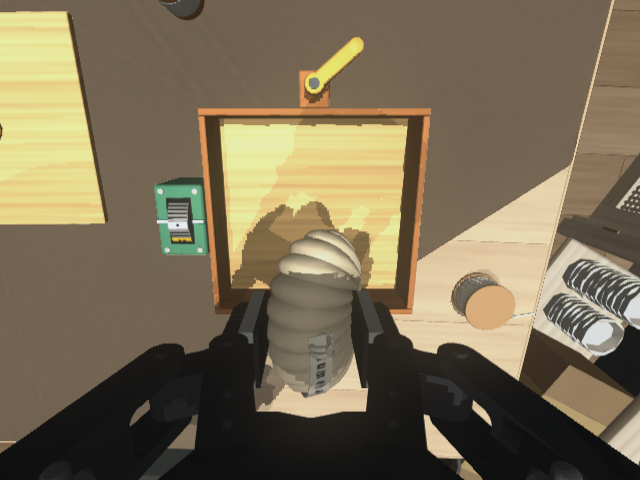

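The shell is held between the jaws at (315,310). Case rim corners are about (199,110), (430,110), (412,312), (216,312). The back button pivots at (314,83) and is swung outward. The spool is at (485,300). Working out the case frame next.

Run:
```python
from h import *
m,a=pickle.load(open("w2.pkl","rb"))
P={k:onz("wrist",*q,.056,m)[:2] for k,q in dict(bl=(199,110),br=(430,110),fr=(412,312),fl=(216,312)).items()}
for k in P: print(k,P[k].round(4))
print(np.mean(list(P.values()),0))
e=[P['bl']-P['br'],P['fl']-P['fr']]; print([np.arctan2(-v[0],v[1]).round(4) for v in e])
e=[P['bl']-P['fl'],P['br']-P['fr']]; print([np.arctan2(v[1],v[0]).round(4) for v in e])
piv=onz("wrist",314,83,.075,m)[:2];print("pivot",piv)
print("crown",[onz("wrist",*q,.06,m)[:2].round(4) for q in [(157,184),(204,182),(207,254),(163,255)]])
```

```text
bl [ 0.6531 -0.1412]
br [ 0.6617 -0.3334]
fr [ 0.4751 -0.3423]
fl [ 0.4663 -0.1492]
[ 0.56405139 -0.24151986]
[np.float64(0.0444), np.float64(0.0453)]
[np.float64(0.043), np.float64(0.0474)]
pivot [ 0.67555533 -0.23591649]
crown [array([ 0.5905, -0.1029]), array([ 0.5941, -0.144 ]), array([ 0.5279, -0.1439]), array([ 0.525 , -0.1031])]
```

Request:
drive_tool([
  {"travel": [0.022, -0.019, 0], "roll": 0},
  {"travel": [0.022, -0.019, 0], "roll": 0},
  {"travel": [0, 0, 0.045], "roll": 0},
  {"travel": [0, 0, 0.045], "roll": 0},
  {"travel": [0, 0, 0.045], "roll": 0},
])

```text
time_s: 5.1
position: [0.6058, -0.1963, 0.1079]
ee_rot: [3.141, -0.001, 0.048]
contact_force: [0.5, -0.3, -1.9]
width: 0.0353
finger_force: 32.8
```

Request:
drive_tool([
  {"travel": [0, 0, 0.03], "roll": 0},
  {"travel": [0, 0, 0.01], "roll": 0},
  {"travel": [0, 0, 0.01], "roll": 0},
  {"travel": [0, 0, 0], "roll": 0},
  {"travel": [0, 0, 0], "roll": 0},
])

```text
time_s: 5.6
position: [0.6067, -0.1987, 0.06]
ee_rot: [3.14, -0.003, 0.046]
contact_force: [0.1, -0.6, 0.3]
width: 0.0354
finger_force: 32.8
```

Run:
```python
from h import *
s=arm.state(); print(s["position"],s["width"],s["contact_force"],s["ee_rot"])
I=[imaging.capture(n) for n in("scene","side")]
a=I[0][230:320,200:340];b=I[1][170:280,290:430]
r=lambda x:cv2.resize(x,(400,300),interpolation=cv2.INTER_CUBIC)
cv2.imwrite("pics/c3.png",np.hstack([r(a),r(b)])[:,:,::-1])
```

```text
[ 0.60673726 -0.1986689   0.06003585] 0.03541073115556055 [ 0.13459859 -0.63391953  0.26534692] [ 3.14027473e+00 -2.64586780e-03  4.60776012e-02]
```

View pics/c3.png

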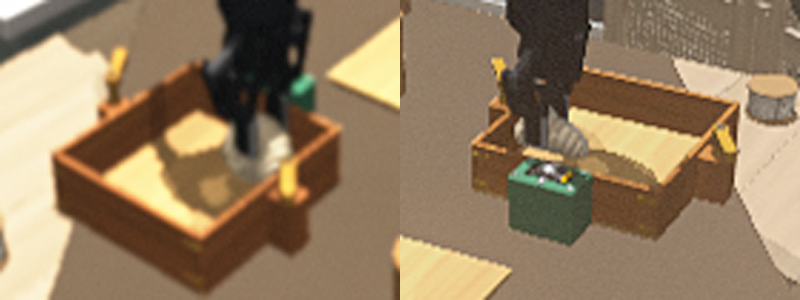

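The shell is inside the far +y quarter of the case, clear of the walls. Lowering by feel.

Request:
drive_tool([
  {"travel": [0, 0, 0.005], "roll": 0},
  {"travel": [0, 0, 0.005], "roll": 0},
  {"travel": [0, 0, 0.005], "roll": 0},
  {"travel": [0, 0, 0], "roll": 0},
])

```text
time_s: 6.1
position: [0.6052, -0.1983, 0.0421]
ee_rot: [-3.141, 0.002, 0.046]
contact_force: [-0.6, 0.4, -0.5]
width: 0.0352
finger_force: 32.8
```

Request:
drive_tool([
  {"travel": [0, 0, 0.003], "roll": 0},
  {"travel": [0, 0, 0.003], "roll": 0},
  {"travel": [0, 0, 0], "roll": 0},
])

```text
time_s: 6.4
position: [0.6065, -0.1985, 0.0392]
ee_rot: [3.141, -0.002, 0.046]
contact_force: [-3.6, 3.5, 11.3]
width: 0.0357
finger_force: 37.9
```

Request:
drive_tool([
  {"travel": [0, 0, 0.002], "roll": 0},
  {"travel": [0, 0, 0.002], "roll": 0},
  {"travel": [0, 0, 0], "roll": 0},
])

```text
time_s: 6.7
position: [0.6071, -0.1983, 0.0384]
ee_rot: [3.14, -0.004, 0.046]
contact_force: [-8.1, 7.1, 30.4]
width: 0.0351
finger_force: 45.6
```

Request:
drive_tool([
  {"travel": [0, 0, -0.003], "roll": 0},
  {"travel": [0, 0, 0], "roll": 0},
  {"travel": [0, 0, 0], "roll": 0},
  {"travel": [0, 0, 0], "roll": 0},
], claw=70)

```text
time_s: 7.1
position: [0.6055, -0.1985, 0.0355]
ee_rot: [-3.141, 0.001, 0.046]
contact_force: [-0.0, 0.4, -0.3]
width: 0.0619
finger_force: 0.0
```

Request:
drive_tool([
  {"travel": [0, 0, -0.02], "roll": 0},
  {"travel": [0, 0, -0.045], "roll": 0},
  {"travel": [0, 0, -0.045], "roll": 0},
  {"travel": [0, 0, -0.045], "roll": 0},
  {"travel": [0, 0, -0.045], "roll": 0},
])

```text
time_s: 7.6
position: [0.6055, -0.1984, 0.2374]
ee_rot: [-3.141, 0.001, 0.046]
contact_force: [1.6, -1.1, -0.1]
width: 0.0619
finger_force: 0.0
```

```bash
python3 look.py w3
python3 - <<'E'
from h import *
m,w=pickle.load(open("w3.pkl","rb"))
I=[imaging.capture(n) for n in("scene","side")]
sc=I[0]; M=imaging.camera_model("scene")
a=I[0][240:300,225:325];b=I[1][185:260,300:425]
r=lambda x:cv2.resize(x,(400,280),interpolation=cv2.INTER_CUBIC)
cv2.imwrite("pics/c4.png",np.vstack([np.hstack([r(a),r(b)]),np.hstack([r(w[60:340,150:460]),r(sc[195:235,290:420])])])[:,:,::-1])
E
```

```text
7.6 [ 0.6055 -0.1984  0.2374] [-3.141e+00  1.000e-03  4.600e-02] [-0.44  0.56  1.2   0.    1.39  1.09] [ 1.6 -1.1 -0.1] 0.0619
tcp ground px [311. 213.]
```

View pics/c4.png

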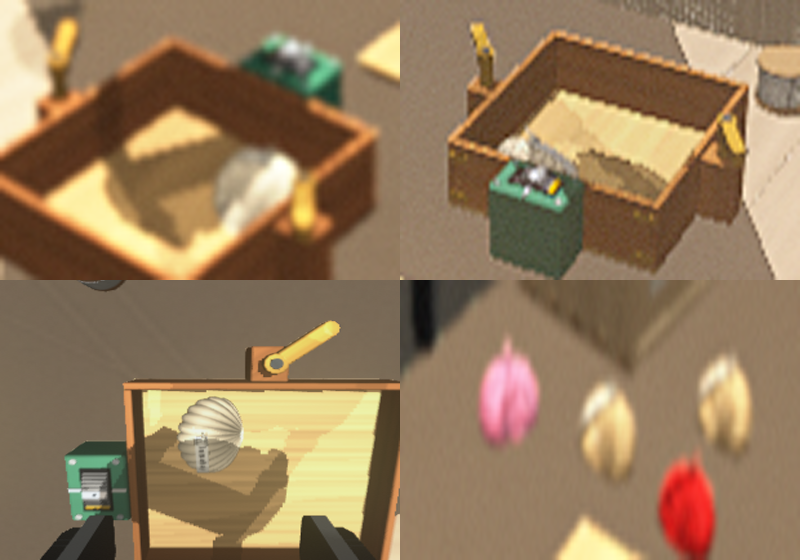

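The cream shell stands upright in the case at (210,435 in the crop). Both tan shells are still where they were. Now going to the nearer tan shell.

Request:
drive_tool([
  {"travel": [-0.008, -0.04, 0], "roll": 0.0},
  {"travel": [-0.008, -0.04, 0], "roll": 0.0},
  {"travel": [-0.008, -0.04, 0], "roll": 0.0},
  {"travel": [-0.008, -0.04, 0], "roll": 0},
  {"travel": [-0.008, -0.04, 0], "roll": 0},
], claw=0)

```text
time_s: 8.25
position: [0.5554, 0.001, 0.2342]
ee_rot: [-3.141, 0.003, 0.045]
contact_force: [0.6, -0.3, 0.1]
width: 0.0852
finger_force: 0.0
```

Request:
drive_tool([
  {"travel": [-0.008, -0.04, 0], "roll": 0.0},
  {"travel": [-0.008, -0.04, 0], "roll": 0.0},
  {"travel": [-0.008, -0.04, 0], "roll": 0.0},
  {"travel": [-0.008, -0.04, 0], "roll": 0},
  {"travel": [-0.008, -0.04, 0], "roll": 0},
])

```text
time_s: 8.75
position: [0.5063, 0.1987, 0.2344]
ee_rot: [3.141, 0.003, 0.046]
contact_force: [1.1, 0.0, -0.4]
width: 0.0854
finger_force: 0.0
```

Request:
drive_tool([
  {"travel": [-0.007, -0.037, 0], "roll": 0},
  {"travel": [-0.007, -0.036, 0], "roll": 0},
  {"travel": [0, 0, 0], "roll": 0},
  {"travel": [0, 0, 0], "roll": 0},
])

```text
time_s: 9.15
position: [0.4895, 0.2699, 0.2345]
ee_rot: [3.14, 0.003, 0.048]
contact_force: [-0.0, 0.1, 1.0]
width: 0.0853
finger_force: 0.0
```

```bash
python3 look.py w4
python3 - <<'E'
from h import *
m,a=pickle.load(open("w4.pkl","rb"))
print(blob(a,m,(210,120,420,320),lambda h:h[...,2]>140))
E
```

```text
9.15 [0.4895 0.2699 0.2345] [3.14e+00 3.00e-03 4.80e-02] [ 0.37  0.41  1.44 -0.    1.29  1.89] [-0.   0.1  1. ] 0.0853
tcp ground px [311. 213.]
(array([491.8, 272.1]), np.float64(-0.187), array([45.1, 71.7]), array([285, 174]), array([333, 246]))
```

View pics/w4.png

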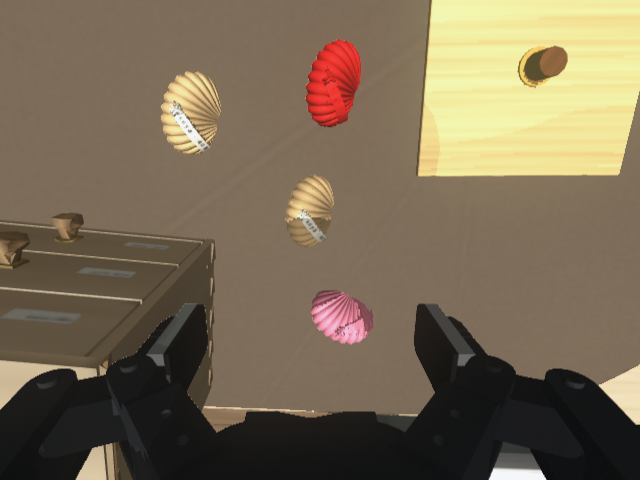

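The tan shell is at (310,210) with its length nearly upright in the image and leaning slightly right. Red is at (333,83), pink at (342,316), and the second tan shell at (192,112). Gripping the one underneath.

Request:
drive_tool([
  {"travel": [0.002, -0.0015, 0.04], "roll": 0.105},
  {"travel": [0, 0, 0.045], "roll": 0.105},
  {"travel": [0, 0, 0.045], "roll": 0},
  {"travel": [0, 0, 0.045], "roll": 0},
  {"travel": [0, 0, 0.03], "roll": 0},
], newtons=25)

```text
time_s: 9.7
position: [0.4911, 0.2689, 0.0278]
ee_rot: [3.139, 0.004, -0.166]
contact_force: [-0.0, 0.6, 0.2]
width: 0.085
finger_force: 0.0
```

Request:
drive_tool([
  {"travel": [0, 0, 0.012], "roll": 0},
  {"travel": [0, 0, 0], "roll": 0},
  {"travel": [0, 0, 0], "roll": 0},
])

```text
time_s: 10.0
position: [0.4933, 0.271, 0.0204]
ee_rot: [-3.141, -0.002, -0.165]
contact_force: [0.5, 0.3, -1.2]
width: 0.0852
finger_force: 0.0
```

Request:
drive_tool([
  {"travel": [0, 0, 0], "roll": 0},
  {"travel": [0, 0, 0], "roll": 0},
  {"travel": [0, 0, 0], "roll": 0},
  {"travel": [0, 0, 0], "roll": 0},
  {"travel": [0, 0, 0], "roll": 0},
], claw=255)

```text
time_s: 10.5
position: [0.4928, 0.2718, 0.0205]
ee_rot: [-3.14, -0.002, -0.164]
contact_force: [-1.6, 0.9, 5.6]
width: 0.042
finger_force: 22.2
```

Request:
drive_tool([
  {"travel": [0, 0, -0.004], "roll": 0},
  {"travel": [0, 0, -0.004], "roll": 0},
  {"travel": [0, 0, -0.004], "roll": 0},
  {"travel": [0, 0, 0], "roll": 0},
])

```text
time_s: 10.9
position: [0.4922, 0.2714, 0.0317]
ee_rot: [-3.141, -0.0, -0.164]
contact_force: [-1.1, 0.2, 0.1]
width: 0.0381
finger_force: 23.0
```

Request:
drive_tool([
  {"travel": [0, 0, -0.03], "roll": -0.1},
  {"travel": [0, 0, -0.04], "roll": -0.11},
  {"travel": [0, 0, -0.04], "roll": 0},
  {"travel": [0, 0, -0.03], "roll": 0},
  {"travel": [0.007, 0.04, 0], "roll": 0},
], newtons=30)

```text
time_s: 11.4
position: [0.5024, 0.2352, 0.1757]
ee_rot: [-3.138, -0.009, 0.051]
contact_force: [1.3, -0.2, -1.1]
width: 0.038
finger_force: 28.0
```

Request:
drive_tool([
  {"travel": [0.007, 0.04, 0], "roll": 0},
  {"travel": [0.007, 0.04, 0], "roll": 0},
  {"travel": [0.007, 0.04, 0], "roll": 0},
  {"travel": [0.007, 0.04, 0], "roll": 0},
  {"travel": [0.007, 0.04, 0], "roll": 0},
])

```text
time_s: 11.9
position: [0.5449, 0.0319, 0.1709]
ee_rot: [-3.141, 0.001, 0.046]
contact_force: [0.6, -0.5, -1.0]
width: 0.0376
finger_force: 28.0
```

Request:
drive_tool([
  {"travel": [0.007, 0.04, 0], "roll": 0},
  {"travel": [0.007, 0.04, 0], "roll": 0},
  {"travel": [0.007, 0.04, 0], "roll": 0},
  {"travel": [0.007, 0.04, 0], "roll": 0},
  {"travel": [0.007, 0.04, 0], "roll": 0},
])

```text
time_s: 12.4
position: [0.5891, -0.1663, 0.1708]
ee_rot: [-3.141, 0.001, 0.046]
contact_force: [0.9, 0.2, -0.4]
width: 0.0376
finger_force: 28.0
```

Request:
drive_tool([
  {"travel": [0.007, 0.04, 0], "roll": 0},
  {"travel": [0.006, 0.04, 0], "roll": 0},
  {"travel": [0.003, 0.036, 0], "roll": 0},
  {"travel": [0, 0, 0], "roll": 0},
  {"travel": [0, 0, 0], "roll": 0},
])

```text
time_s: 12.9
position: [0.6099, -0.2803, 0.1702]
ee_rot: [-3.14, 0.001, 0.044]
contact_force: [0.1, 1.1, -0.6]
width: 0.0377
finger_force: 28.0
```

```bash
python3 look.py w5
```

```text
12.9 [ 0.6099 -0.2803  0.1702] [-3.14e+00  1.00e-03  4.40e-02] [-0.55  0.67  1.18  0.    1.29  0.98] [ 0.1  1.1 -0.6] 0.0377
tcp ground px [312. 230.]
```

Request:
drive_tool([
  {"travel": [0, 0, 0.045], "roll": 0},
  {"travel": [0, 0, 0.045], "roll": 0},
  {"travel": [0, 0, 0.025], "roll": 0},
  {"travel": [0, 0, 0.01], "roll": 0},
  {"travel": [0, 0, 0], "roll": 0},
])

```text
time_s: 13.45
position: [0.6102, -0.2783, 0.0452]
ee_rot: [-3.14, 0.002, 0.047]
contact_force: [0.5, -0.4, -0.1]
width: 0.0378
finger_force: 28.0
```

Request:
drive_tool([
  {"travel": [0, 0, 0.003], "roll": 0},
  {"travel": [0, 0, 0.003], "roll": 0},
  {"travel": [0, 0, 0], "roll": 0},
])

```text
time_s: 13.75
position: [0.611, -0.28, 0.0413]
ee_rot: [3.141, -0.002, 0.046]
contact_force: [-0.3, 0.8, -0.1]
width: 0.0375
finger_force: 28.0
```

Request:
drive_tool([
  {"travel": [0, 0, 0.002], "roll": 0},
  {"travel": [0, 0, 0.001], "roll": 0},
  {"travel": [0, 0, 0], "roll": 0},
])

```text
time_s: 14.05
position: [0.6105, -0.2799, 0.0372]
ee_rot: [-3.142, -0.0, 0.046]
contact_force: [-0.5, 0.2, -1.1]
width: 0.0376
finger_force: 28.0
```

Request:
drive_tool([
  {"travel": [0, 0, 0.002], "roll": 0},
  {"travel": [0, 0, 0.002], "roll": 0},
  {"travel": [0, 0, 0], "roll": 0},
])

```text
time_s: 14.35
position: [0.6106, -0.2799, 0.0332]
ee_rot: [3.141, -0.0, 0.046]
contact_force: [-0.1, 0.0, -0.0]
width: 0.0377
finger_force: 28.4
```

Request:
drive_tool([
  {"travel": [0, 0, 0.001], "roll": 0},
  {"travel": [0, 0, 0.001], "roll": 0},
  {"travel": [0, 0, 0], "roll": 0},
])

```text
time_s: 14.65
position: [0.6109, -0.2799, 0.0327]
ee_rot: [3.141, -0.001, 0.046]
contact_force: [-2.9, 2.3, 9.4]
width: 0.0377
finger_force: 32.2
```

Request:
drive_tool([
  {"travel": [0, 0, 0], "roll": 0},
  {"travel": [0, 0, 0], "roll": 0},
  {"travel": [0, 0, 0], "roll": 0},
  {"travel": [0, 0, -0.02], "roll": 0},
  {"travel": [0, 0, -0.04], "roll": 0},
], claw=70)

```text
time_s: 15.15
position: [0.6084, -0.2787, 0.0878]
ee_rot: [-3.137, 0.007, 0.046]
contact_force: [0.6, -1.3, 0.7]
width: 0.0618
finger_force: 0.0
```

Request:
drive_tool([
  {"travel": [0, 0, -0.045], "roll": 0},
  {"travel": [0, 0, -0.045], "roll": 0},
  {"travel": [0, 0, -0.045], "roll": 0},
  {"travel": [0, 0, 0], "roll": 0},
  {"travel": [0, 0, 0], "roll": 0},
])

```text
time_s: 15.65
position: [0.6108, -0.28, 0.2273]
ee_rot: [3.14, -0.002, 0.046]
contact_force: [-0.1, -0.2, -0.2]
width: 0.0618
finger_force: 0.0
```

```bash
python3 look.py w6
python3 - <<'E'
from h import *
m,a=pickle.load(open("w4.pkl","rb"))
print(blob(a,m,(150,55,235,165),lambda h:h[...,2]>140))
m,w=pickle.load(open("w6.pkl","rb"))
sc=imaging.capture("scene"); M=imaging.camera_model("scene")
r=lambda x:cv2.resize(x,(400,300),interpolation=cv2.INTER_CUBIC)
cv2.imwrite("pics/c6.png",np.hstack([r(w[40:360,100:500]),r(sc[195:275,240:420])])[:,:,::-1])
E
```

```text
15.65 [ 0.6108 -0.28    0.2273] [ 3.14e+00 -2.00e-03  4.60e-02] [-0.54  0.63  1.09  0.    1.41  0.98] [-0.1 -0.2 -0.2] 0.0618
tcp ground px [311. 215.]
(array([577.2, 385.3]), np.float64(-0.232), array([52.9, 73.6]), array([161,  71]), array([220, 154]))
```

View pics/c6.png

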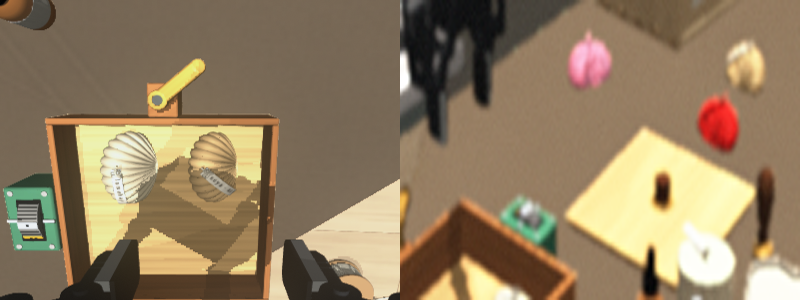

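Both shells stand upright side by side in the case (crop (128,165) and (213,165)). The last tan shell is unmoved. Going there.

Request:
drive_tool([
  {"travel": [0, -0.045, 0], "roll": 0},
  {"travel": [0, -0.045, 0], "roll": 0},
  {"travel": [0, -0.045, 0], "roll": 0},
  {"travel": [0, -0.045, 0], "roll": 0},
  {"travel": [0, -0.045, 0], "roll": 0},
], claw=0)

```text
time_s: 16.25
position: [0.5991, -0.0533, 0.2241]
ee_rot: [-3.141, 0.004, 0.045]
contact_force: [0.3, 0.5, 0.1]
width: 0.0856
finger_force: 0.0
```

Request:
drive_tool([
  {"travel": [0, -0.045, 0], "roll": 0},
  {"travel": [0, -0.045, 0], "roll": 0},
  {"travel": [0, -0.045, 0], "roll": 0},
  {"travel": [0, -0.045, 0], "roll": 0},
  {"travel": [0, -0.045, 0], "roll": 0},
])

```text
time_s: 16.75
position: [0.5888, 0.1713, 0.2241]
ee_rot: [3.141, 0.004, 0.046]
contact_force: [0.5, -0.5, 0.4]
width: 0.0856
finger_force: 0.0
```

Request:
drive_tool([
  {"travel": [-0.003, -0.045, 0], "roll": 0.07},
  {"travel": [0, -0.045, 0], "roll": 0.0},
  {"travel": [0, -0.045, 0], "roll": 0},
  {"travel": [0, -0.04, 0], "roll": 0},
  {"travel": [0, -0.04, 0], "roll": 0},
])

```text
time_s: 17.25
position: [0.5881, 0.386, 0.2237]
ee_rot: [3.14, 0.003, -0.024]
contact_force: [0.4, 0.6, 0.9]
width: 0.0854
finger_force: 0.0
```

Request:
drive_tool([
  {"travel": [0, 0, 0], "roll": 0},
  {"travel": [0, 0, 0], "roll": 0},
])

```text
time_s: 17.45
position: [0.5881, 0.385, 0.2234]
ee_rot: [3.139, 0.003, -0.022]
contact_force: [-0.7, 0.2, 0.2]
width: 0.0853
finger_force: 0.0
```

```bash
python3 look.py w7
python3 - <<'E'
from h import *
m,a=pickle.load(open("w7.pkl","rb"))
print(blob(a,m,(210,120,420,320),lambda h:h[...,2]>140))
E
```

```text
17.45 [0.5881 0.385  0.2234] [ 3.139e+00  3.000e-03 -2.200e-02] [ 0.47  0.7   0.97 -0.    1.47  2.06] [-0.7  0.2  0.2] 0.0853
tcp ground px [311. 215.]
(array([579.8, 388.4]), np.float64(-0.167), array([43.6, 72.3]), array([285, 187]), array([333, 259]))
```

View pics/w7.png

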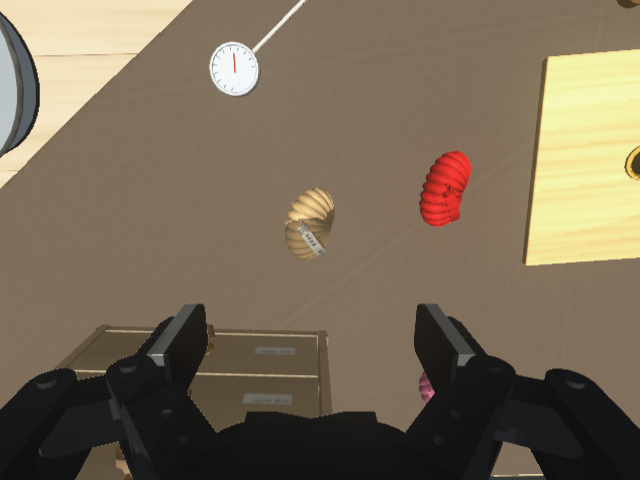

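The last tan shell is at (310,222). Red (445,188) and the cabinet are clear. Gripping.

Request:
drive_tool([
  {"travel": [-0.008, -0.0035, 0.03], "roll": 0.09},
  {"travel": [0, 0, 0.045], "roll": 0.09},
  {"travel": [0, 0, 0.045], "roll": 0},
  {"travel": [0, 0, 0.045], "roll": 0},
  {"travel": [0, 0, 0.025], "roll": 0},
], newtons=25)

```text
time_s: 18.0
position: [0.5793, 0.385, 0.0316]
ee_rot: [3.137, 0.005, -0.206]
contact_force: [-0.4, -0.7, 0.2]
width: 0.0855
finger_force: 0.0
```

Request:
drive_tool([
  {"travel": [0, 0, 0.014], "roll": 0},
  {"travel": [0, 0, 0], "roll": 0},
  {"travel": [0, 0, 0], "roll": 0},
])

```text
time_s: 18.3
position: [0.5821, 0.3879, 0.0236]
ee_rot: [-3.14, -0.002, -0.205]
contact_force: [-0.1, -0.3, 1.2]
width: 0.0856
finger_force: 0.0
```

Request:
drive_tool([
  {"travel": [0, 0, 0], "roll": 0},
  {"travel": [0, 0, 0], "roll": 0},
  {"travel": [0, 0, 0], "roll": 0},
  {"travel": [0, 0, 0], "roll": 0},
  {"travel": [0, 0, 0], "roll": 0},
], claw=255)

```text
time_s: 18.8
position: [0.5815, 0.3884, 0.0239]
ee_rot: [-3.141, -0.002, -0.204]
contact_force: [-1.3, -0.6, 6.1]
width: 0.0403
finger_force: 23.1
```

Request:
drive_tool([
  {"travel": [0, 0, -0.004], "roll": 0},
  {"travel": [0, 0, -0.004], "roll": 0},
  {"travel": [0, 0, -0.004], "roll": 0},
  {"travel": [0, 0, 0], "roll": 0},
])

```text
time_s: 19.2
position: [0.5813, 0.3883, 0.0348]
ee_rot: [-3.141, -0.001, -0.204]
contact_force: [-1.0, -0.7, -1.4]
width: 0.0353
finger_force: 22.4
```

Request:
drive_tool([
  {"travel": [0, 0, -0.03], "roll": -0.125},
  {"travel": [0, 0, -0.04], "roll": -0.125},
  {"travel": [0, 0, -0.04], "roll": 0},
  {"travel": [0, 0, -0.03], "roll": 0},
  {"travel": [-0.0065, 0.045, 0], "roll": 0},
], newtons=30)

```text
time_s: 19.7
position: [0.5786, 0.3478, 0.1796]
ee_rot: [-3.135, -0.011, 0.051]
contact_force: [1.0, -0.7, -0.4]
width: 0.0349
finger_force: 27.8
```

Request:
drive_tool([
  {"travel": [-0.0065, 0.045, 0], "roll": 0},
  {"travel": [-0.0065, 0.045, 0], "roll": 0},
  {"travel": [-0.0065, 0.045, 0], "roll": 0},
  {"travel": [-0.0065, 0.045, 0], "roll": 0},
  {"travel": [-0.0065, 0.045, 0], "roll": 0},
])

```text
time_s: 20.2
position: [0.5538, 0.115, 0.174]
ee_rot: [-3.142, 0.0, 0.046]
contact_force: [0.9, 0.2, -0.8]
width: 0.0347
finger_force: 27.8
```

Request:
drive_tool([
  {"travel": [-0.0065, 0.045, 0], "roll": 0},
  {"travel": [-0.0065, 0.045, 0], "roll": 0},
  {"travel": [-0.0065, 0.045, 0], "roll": 0},
  {"travel": [-0.0065, 0.045, 0], "roll": 0},
  {"travel": [-0.0065, 0.045, 0], "roll": 0},
])

```text
time_s: 20.7
position: [0.5318, -0.1113, 0.1741]
ee_rot: [-3.141, 0.0, 0.046]
contact_force: [0.2, -0.1, -0.8]
width: 0.0352
finger_force: 27.8
```

Request:
drive_tool([
  {"travel": [-0.006, 0.045, 0], "roll": 0},
  {"travel": [-0.006, 0.045, 0], "roll": 0},
  {"travel": [-0.006, 0.043, 0], "roll": 0},
  {"travel": [0, 0, 0], "roll": 0},
  {"travel": [0, 0, 0], "roll": 0},
])

```text
time_s: 21.2
position: [0.5199, -0.2439, 0.1737]
ee_rot: [-3.141, 0.001, 0.043]
contact_force: [-0.5, 0.4, -0.4]
width: 0.0347
finger_force: 27.8
```

```bash
python3 look.py w8
```

```text
21.2 [ 0.5199 -0.2439  0.1737] [-3.141e+00  1.000e-03  4.300e-02] [-0.57  0.5   1.49  0.    1.16  0.95] [-0.5  0.4 -0.4] 0.0347
tcp ground px [312. 229.]
```

View pics/w8.png

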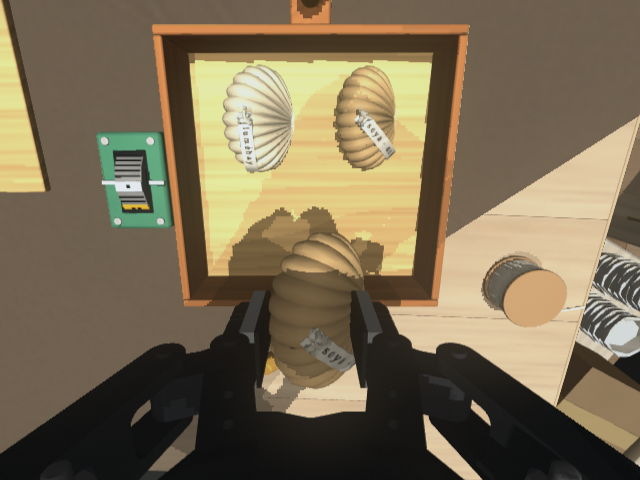

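The two packed shells are upright at (258,118) and (365,118). The third is in the jaws over the free half. The wheel's white dot (127,186) is at the pointers, so it reads about 0.7. The spool (525,295) is clear.

Request:
drive_tool([
  {"travel": [0, 0, 0.045], "roll": 0},
  {"travel": [0, 0, 0.045], "roll": 0},
  {"travel": [0, 0, 0.03], "roll": 0},
  {"travel": [0, 0, 0.01], "roll": 0},
  {"travel": [0, 0, 0], "roll": 0},
])

```text
time_s: 21.75
position: [0.5202, -0.2417, 0.0433]
ee_rot: [-3.14, 0.002, 0.047]
contact_force: [0.1, 0.8, -0.1]
width: 0.0349
finger_force: 27.8
```

Request:
drive_tool([
  {"travel": [0, 0, 0.003], "roll": 0},
  {"travel": [0, 0, 0.002], "roll": 0},
  {"travel": [0, 0, 0], "roll": 0},
])

```text
time_s: 22.05
position: [0.521, -0.2435, 0.0404]
ee_rot: [3.14, -0.002, 0.046]
contact_force: [0.1, -1.2, -0.2]
width: 0.0347
finger_force: 27.8
```

Request:
drive_tool([
  {"travel": [0, 0, 0.001], "roll": 0},
  {"travel": [0, 0, 0.001], "roll": 0},
  {"travel": [0, 0, 0], "roll": 0},
])

```text
time_s: 22.35
position: [0.5208, -0.2436, 0.0378]
ee_rot: [3.141, -0.001, 0.046]
contact_force: [0.2, 0.8, 2.6]
width: 0.0345
finger_force: 29.5
```

Contact. Release and rise, then check the shells numerically.

Request:
drive_tool([
  {"travel": [0, 0, 0.001], "roll": 0},
  {"travel": [0, 0, 0], "roll": 0},
  {"travel": [0, 0, 0], "roll": 0},
])

```text
time_s: 22.65
position: [0.5209, -0.2435, 0.0374]
ee_rot: [3.141, -0.001, 0.046]
contact_force: [-1.5, 1.9, 8.5]
width: 0.0348
finger_force: 32.3
```

Request:
drive_tool([
  {"travel": [0, 0, 0], "roll": 0},
  {"travel": [0, 0, 0], "roll": 0},
  {"travel": [0, 0, 0], "roll": 0},
  {"travel": [0, 0, -0.02], "roll": 0},
  {"travel": [0, 0, -0.04], "roll": 0},
], claw=70)

```text
time_s: 23.15
position: [0.5185, -0.2422, 0.0937]
ee_rot: [-3.137, 0.006, 0.046]
contact_force: [1.0, -0.6, -0.6]
width: 0.0621
finger_force: 0.0
```

Request:
drive_tool([
  {"travel": [0, 0, -0.045], "roll": 0},
  {"travel": [0, 0, -0.045], "roll": 0},
  {"travel": [0, 0, -0.045], "roll": 0},
  {"travel": [0, 0, 0], "roll": 0},
  {"travel": [0, 0, 0], "roll": 0},
])

```text
time_s: 23.65
position: [0.5206, -0.2434, 0.2319]
ee_rot: [3.141, -0.002, 0.046]
contact_force: [-0.2, 0.4, -0.7]
width: 0.0619
finger_force: 0.0
```

```bash
python3 look.py w9
python3 - <<'E'
from h import *
m,a=pickle.load(open("w9.pkl","rb"))
sc=imaging.capture("scene"); si=imaging.capture("side"); 
np.savez("s9.npz",sc=sc,si=si)
# inside-case crop, edges: print predicted px of slot corners and coarse saturation map
for c in [(44,40),(44,-40),(-44,0),(0,120)]:
    R=np.array([[np.cos(.045),-np.sin(.045)],[np.sin(.045),np.cos(.045)]]); p=R@np.array(c)/1000+[.564,-.2415]
    print(c,proj("wrist",[*p,.03],m).round(),proj("side",[*p,.03]).round())
M=imaging.camera_model("scene")
for b in [(344,205,370,225),(385,203,407,221),(300,218,325,238)]:
    h=cv2.cvtColor(sc[b[1]:b[3],b[0]:b[2]],cv2.COLOR_RGB2HSV); print("left on table px:",(h[...,2]>170).sum())
E
```

```text
23.65 [ 0.5206 -0.2434  0.2319] [ 3.141e+00 -2.000e-03  4.600e-02] [-0.57  0.44  1.41  0.    1.29  0.95] [-0.2  0.4 -0.7] 0.0619
tcp ground px [311. 214.]
(44, 40) [266. 120.] [341. 226.]
(44, -40) [357. 120.] [354. 214.]
(-44, 0) [311. 218.] [377. 227.]
(0, 120) [180. 171.] [342. 244.]
left on table px: 0
left on table px: 5
left on table px: 0
```

View pics/w9.png

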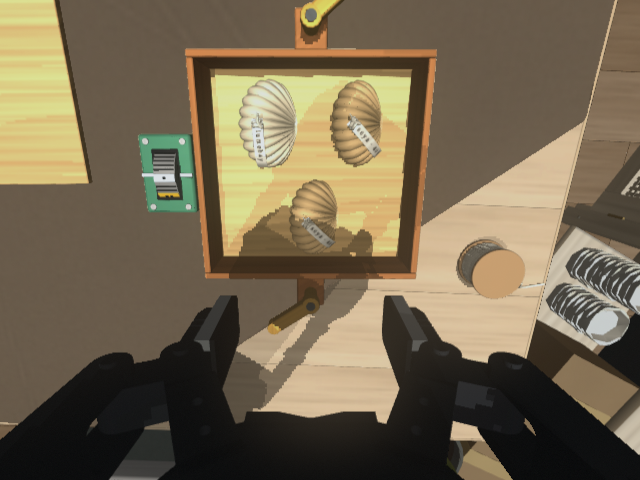

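All three shells stand upright on the floor at (267,122), (356,122) and (314,217). The front button pivots at (309,306) and is swung outward. Next, measure the lid from nearby.

Request:
drive_tool([
  {"travel": [0.008, -0.045, 0], "roll": 0},
  {"travel": [0.008, -0.045, 0], "roll": 0},
  {"travel": [0.008, -0.045, 0], "roll": 0},
  {"travel": [0.008, -0.045, 0], "roll": 0},
  {"travel": [0.008, -0.045, 0], "roll": 0},
])

```text
time_s: 24.3
position: [0.5494, -0.0149, 0.2295]
ee_rot: [-3.141, 0.003, 0.045]
contact_force: [-0.1, -0.3, 1.1]
width: 0.0615
finger_force: 0.0
```

Request:
drive_tool([
  {"travel": [0.007, -0.045, 0], "roll": 0},
  {"travel": [0.007, -0.047, 0], "roll": 0},
  {"travel": [0, 0, 0], "roll": 0},
  {"travel": [0, 0, 0], "roll": 0},
])

```text
time_s: 24.7
position: [0.5592, 0.0767, 0.2296]
ee_rot: [3.141, 0.003, 0.048]
contact_force: [-0.5, -0.7, 0.2]
width: 0.0621
finger_force: 0.0
```

```bash
python3 look.py w10
python3 - <<'E'
from h import *
m,a=pickle.load(open("w10.pkl","rb"))
h=cv2.cvtColor(a,cv2.COLOR_RGB2HSV)
pl=[proj("wrist",[.631+dx,.076+dy,.016],m).round() for dx in(-.096,.096) for dy in(-.098,.098)]; print(pl)
print(blob(a,m,(130,0,500,295),lambda h:(h[...,1]>70)&(h[...,2]>150),.016))
# knob top: dark inside the lid, top at .040
k=((h[...,2]<130)).astype(np.uint8); u,v=proj("wrist",[.631,.076,.040],m).astype(int); print(u,v)
n,l,s,c=cv2.connectedComponentsWithStats(k[v-40:v+40,u-40:u+40])
for i in range(1,n):
    if s[i,4]>40: x,y,w,hh=s[i,:4]; print(s[i],onz("wrist",c[i][0]+u-40,c[i][1]+v-40,.035,m).round(4))
E
```

```text
24.7 [0.5592 0.0767 0.2296] [3.141e+00 3.000e-03 4.800e-02] [ 0.    0.43  1.44 -0.    1.28  1.52] [-0.5 -0.7  0.2] 0.0621
tcp ground px [311. 214.]
[array([408., 242.]), array([213., 233.]), array([437.,  25.]), array([205.,  13.])]
(array([631.3,  76.3]), np.float64(-1.516), array([190.9, 194.7]), array([201,  19]), array([430, 237]))
316 137
[ 27  27  27  30 479] [0.6298 0.0756 0.035 ]
```

Request:
drive_tool([
  {"travel": [0.036, 0.002, 0], "roll": -0.008},
  {"travel": [0.036, 0.002, 0], "roll": 0},
  {"travel": [0, 0, 0.045], "roll": 0},
  {"travel": [0, 0, 0.045], "roll": 0},
  {"travel": [0, 0, 0.045], "roll": 0},
])

```text
time_s: 25.25
position: [0.6319, 0.073, 0.0941]
ee_rot: [3.141, 0.0, 0.051]
contact_force: [0.8, 0.3, -0.2]
width: 0.062
finger_force: 0.0
```

Request:
drive_tool([
  {"travel": [0, 0, 0.04], "roll": 0},
  {"travel": [0, 0, 0.015], "roll": 0},
  {"travel": [0, 0, 0], "roll": 0},
  {"travel": [0, 0, 0], "roll": 0},
])

```text
time_s: 25.65
position: [0.6331, 0.0746, 0.0428]
ee_rot: [3.141, -0.002, 0.053]
contact_force: [1.2, 0.3, -0.1]
width: 0.0618
finger_force: 0.0
```

Request:
drive_tool([
  {"travel": [-0.002, -0.002, 0.0085], "roll": 0},
  {"travel": [0, 0, 0], "roll": 0},
])

```text
time_s: 25.85
position: [0.6299, 0.0775, 0.0335]
ee_rot: [-3.142, -0.001, 0.054]
contact_force: [-0.6, -0.3, 0.1]
width: 0.0617
finger_force: 0.0
```

Request:
drive_tool([
  {"travel": [0, 0, 0], "roll": 0},
  {"travel": [0, 0, 0], "roll": 0},
  {"travel": [0, 0, 0], "roll": 0},
  {"travel": [0, 0, 0], "roll": 0},
  {"travel": [0, 0, 0], "roll": 0},
], claw=255, newtons=60)

```text
time_s: 26.35
position: [0.6304, 0.0772, 0.0336]
ee_rot: [3.141, -0.002, 0.054]
contact_force: [-1.1, -0.7, 5.1]
width: 0.0218
finger_force: 58.9
```

Request:
drive_tool([
  {"travel": [0, 0, -0.01], "roll": 0},
  {"travel": [0, 0, -0.01], "roll": 0},
  {"travel": [0, 0, -0.03], "roll": 0},
  {"travel": [0, 0, 0], "roll": 0},
])

```text
time_s: 26.75
position: [0.6324, 0.0774, 0.087]
ee_rot: [3.141, -0.008, 0.054]
contact_force: [0.5, -1.1, -2.2]
width: 0.0218
finger_force: 59.2
```

Request:
drive_tool([
  {"travel": [0, 0, -0.03], "roll": 0.009},
  {"travel": [0, 0, -0.035], "roll": 0},
  {"travel": [0, 0, -0.03], "roll": 0},
  {"travel": [-0.005, 0.02, 0], "roll": 0},
  {"travel": [-0.01, 0.038, 0], "roll": 0},
])

```text
time_s: 27.25
position: [0.6179, 0.0203, 0.1784]
ee_rot: [-3.141, -0.003, 0.048]
contact_force: [-0.4, -1.3, -2.8]
width: 0.0222
finger_force: 59.3
```

Request:
drive_tool([
  {"travel": [-0.01, 0.038, 0], "roll": 0},
  {"travel": [-0.01, 0.038, 0], "roll": 0},
  {"travel": [-0.01, 0.038, 0], "roll": 0},
  {"travel": [-0.01, 0.038, 0], "roll": 0},
  {"travel": [-0.01, 0.038, 0], "roll": 0},
])

```text
time_s: 27.75
position: [0.5752, -0.1747, 0.1771]
ee_rot: [-3.141, 0.001, 0.045]
contact_force: [0.4, -0.3, -2.7]
width: 0.0218
finger_force: 59.3
```

Request:
drive_tool([
  {"travel": [-0.01, 0.038, 0], "roll": 0},
  {"travel": [-0.008, 0.03, 0], "roll": 0},
  {"travel": [0, 0, 0], "roll": 0},
  {"travel": [0, 0, 0], "roll": 0},
  {"travel": [0, 0, 0], "roll": 0},
])

```text
time_s: 28.25
position: [0.5611, -0.2411, 0.1773]
ee_rot: [-3.141, 0.0, 0.045]
contact_force: [-0.2, 0.9, -2.3]
width: 0.0218
finger_force: 59.4
```

```bash
python3 look.py w11
python3 - <<'E'
from h import *
from h import blob
m,a=pickle.load(open("w11.pkl","rb")); s=arm.state()
zt=s["position"][2]-.0336+.016; p=s["position"]
R=np.array([[np.cos(.045),-np.sin(.045)],[np.sin(.045),np.cos(.045)]])
C=[(96,98),(96,-98),(-96,98),(-96,-98)]
print("lid top z",zt)
sc=imaging.capture("scene"); si=imaging.capture("side"); np.savez("s11.npz",sc=sc,si=si)
for c in C: 
    q=R@np.array(c)/1000+p[:2]; print(c,[proj(n,[*q,zt],m if n=="wrist" else None).round(1) for n in("scene","side","wrist")])
h=cv2.cvtColor(a,cv2.COLOR_RGB2HSV); k=((h[...,1]>70)&(h[...,2]>150)).astype(np.uint8)
# wrist: lid far (+x) edge and both side edges
for u in range(150,480,40):
    v=np.flatnonzero(k[:,u]); print(u,v[:1],v[-1:],end=' | ')
for v in range(100,300,40):
    u=np.flatnonzero(k[v]); print('row',v,u[:1],u[-1:],end=' | ')
E
```

```text
28.25 [ 0.5611 -0.2411  0.1773] [-3.141  0.     0.045] [-0.53  0.56  1.37  0.    1.21  0.99] [-0.2  0.9 -2.3] 0.0218
tcp ground px [311. 228.]
lid top z 0.1598398156261273
(96, 98) [array([318.7, 233.3]), array([313.4, 188.2]), array([49.8, 72.8])]
(96, -98) [array([267.5, 263.8]), array([348.1, 160.9]), array([574.2,  73.1])]
(-96, 98) [array([265.4, 215. ]), array([383. , 204.6]), array([126.6, 469.1])]
(-96, -98) [array([212.4, 240.6]), array([412.5, 173.9]), array([495.8, 469.8])]
150 [72] [359] | 190 [72] [451] | 230 [72] [248] | 270 [72] [245] | 310 [49] [260] | 350 [15] [270] | 390 [73] [288] | 430 [73] [450] | 470 [73] [421] | row 100 [58] [562] | row 140 [66] [633] | row 180 [73] [621] | row 220 [81] [609] | row 260 [89] [597] |
```

Request:
drive_tool([
  {"travel": [0.002, 0.001, 0.02], "roll": 0},
  {"travel": [0, 0, 0.035], "roll": 0},
  {"travel": [0, 0, 0.015], "roll": 0},
  {"travel": [0, 0, 0], "roll": 0},
  {"travel": [0, 0, 0], "roll": 0},
])

```text
time_s: 28.9
position: [0.5637, -0.2426, 0.1083]
ee_rot: [3.141, -0.001, 0.046]
contact_force: [-0.9, 0.1, -2.1]
width: 0.0219
finger_force: 59.4
```

Request:
drive_tool([
  {"travel": [0, 0, 0.003], "roll": 0},
  {"travel": [0, 0, 0.003], "roll": 0},
  {"travel": [0, 0, 0.003], "roll": 0},
  {"travel": [0, 0, 0], "roll": 0},
])

```text
time_s: 29.3
position: [0.563, -0.2429, 0.0985]
ee_rot: [-3.141, 0.0, 0.045]
contact_force: [-0.3, 0.3, -2.4]
width: 0.0218
finger_force: 59.4
```

Request:
drive_tool([
  {"travel": [0, 0, 0.002], "roll": 0},
  {"travel": [0, 0, 0.002], "roll": 0},
  {"travel": [0, 0, 0], "roll": 0},
])

```text
time_s: 29.6
position: [0.563, -0.2429, 0.0944]
ee_rot: [-3.141, 0.0, 0.045]
contact_force: [-0.4, -0.6, -2.3]
width: 0.0215
finger_force: 59.4
```

Request:
drive_tool([
  {"travel": [0, -0.001, 0.002], "roll": 0},
  {"travel": [0, 0, 0.002], "roll": 0},
  {"travel": [0, 0, 0], "roll": 0},
])

```text
time_s: 29.9
position: [0.5629, -0.2418, 0.0903]
ee_rot: [-3.141, 0.0, 0.045]
contact_force: [-0.4, -0.3, -2.3]
width: 0.0215
finger_force: 59.4
```

Request:
drive_tool([
  {"travel": [0, 0, 0.002], "roll": 0},
  {"travel": [0, 0, 0.001], "roll": 0},
  {"travel": [0, 0, 0], "roll": 0},
])

```text
time_s: 30.2
position: [0.563, -0.242, 0.0875]
ee_rot: [-3.141, 0.0, 0.045]
contact_force: [0.3, -0.7, -3.7]
width: 0.0221
finger_force: 59.4
```

Request:
drive_tool([
  {"travel": [0, 0, 0.001], "roll": 0},
  {"travel": [0, 0, 0.001], "roll": 0},
  {"travel": [0, 0, 0], "roll": 0},
])

```text
time_s: 30.5
position: [0.563, -0.242, 0.0856]
ee_rot: [-3.141, 0.0, 0.045]
contact_force: [0.2, -0.4, -2.2]
width: 0.0216
finger_force: 59.4
```

No jam, and the battens are between the walls. Continuing down.

Request:
drive_tool([
  {"travel": [0, 0, 0.001], "roll": 0},
  {"travel": [0, 0, 0.001], "roll": 0},
  {"travel": [0, 0, 0], "roll": 0},
])

```text
time_s: 30.8
position: [0.563, -0.242, 0.0835]
ee_rot: [-3.141, 0.0, 0.045]
contact_force: [-1.1, 0.1, -2.2]
width: 0.0219
finger_force: 59.4
```

Request:
drive_tool([
  {"travel": [0, 0, 0.001], "roll": 0},
  {"travel": [0, 0, 0.001], "roll": 0},
  {"travel": [0, 0, 0], "roll": 0},
])

```text
time_s: 31.1
position: [0.5631, -0.242, 0.0817]
ee_rot: [3.142, -0.0, 0.045]
contact_force: [-0.1, 0.2, -1.9]
width: 0.0221
finger_force: 59.5
```

Request:
drive_tool([
  {"travel": [0, 0, 0.001], "roll": 0},
  {"travel": [0, 0, 0], "roll": 0},
])

```text
time_s: 31.3
position: [0.5632, -0.242, 0.0817]
ee_rot: [3.141, -0.001, 0.045]
contact_force: [-2.7, 0.7, 5.0]
width: 0.0218
finger_force: 60.2
```

Seated: TCP z is 0.0817, matching the predicted 0.0816. Release and check.

Request:
drive_tool([
  {"travel": [0, 0, 0], "roll": 0},
  {"travel": [0, 0, 0], "roll": 0},
  {"travel": [0, 0, 0], "roll": 0},
  {"travel": [0, 0, -0.02], "roll": 0},
  {"travel": [0, 0, -0.03], "roll": 0},
], claw=110)

```text
time_s: 31.8
position: [0.562, -0.2414, 0.1293]
ee_rot: [-3.139, 0.004, 0.045]
contact_force: [-0.9, 0.9, 0.5]
width: 0.0487
finger_force: 0.0
```

Request:
drive_tool([
  {"travel": [-0.03, 0, -0.04], "roll": 0},
  {"travel": [-0.03, 0, -0.04], "roll": 0},
  {"travel": [-0.03, 0, -0.04], "roll": 0},
  {"travel": [0, 0, 0], "roll": 0},
  {"travel": [0, 0, 0], "roll": 0},
], claw=255)

```text
time_s: 32.3
position: [0.4732, -0.2464, 0.2519]
ee_rot: [3.14, -0.002, 0.044]
contact_force: [-0.0, 0.3, -0.9]
width: -0.0001
finger_force: 0.0
```

```bash
python3 look.py w12
cat > lidchk.py <<'E'
import sys
from h import *
m,a=pickle.load(open(sys.argv[1]+".pkl","rb"))
R=np.array([[np.cos(.045),-np.sin(.045)],[np.sin(.045),np.cos(.045)]])
cc=np.array([.564,-.2415]); W=lambda x,y,z:proj("wrist",[*(R@np.array([x,y])/1000+cc),z],m)
print("pred lid corners",[W(x,y,.064).round(0) for x in(96,-96) for y in(98,-98)])
hs=cv2.cvtColor(a,cv2.COLOR_RGB2HSV)
c=[W(x,y,.064) for x in(96,-96) for y in(98,-98)]
u0,v0=np.maximum(np.min(c,0)-12,0).astype(int); u1,v1=(np.max(c,0)+12).astype(int)
print(blob(a,m,(u0,v0,min(u1,639),min(v1,479)),lambda h:(h[...,0]<32)&(h[...,1]>60)&(h[...,2]>140),.064))
# buttons: yellow bar pixels around each pivot -> joint angle
for nm,px,sg in(("front",-112,1),("back",112,-1)):
    P=[]
    for ang in np.arange(-.9,1.7,.05):
        s=[]
        for r in (20,26,32,38,43):
            u,v=W(px+sg*r*np.sin(ang),sg*r*np.cos(ang),.079).round().astype(int)
            s.append(tuple(hs[v,u]) if 0<=u<640 and 0<=v<480 else None)
        P.append((round(ang,2),sum(1 for t in s if t and 20<t[0]<31 and t[1]>165 and t[2]>120)))
    print(nm,[p for p in P if p[1]>2])
E
python3 lidchk.py w12
```

```text
32.3 [ 0.4732 -0.2464  0.2519] [ 3.14e+00 -2.00e-03  4.40e-02] [-0.62  0.35  1.49  0.    1.3   0.9 ] [-0.   0.3 -0.9] -0.0001
tcp ground px [311. 210.]
pred lid corners [array([181., -19.]), array([438., -19.]), array([203., 226.]), array([417., 226.])]
(array([ 553.3, -257.6]), np.float64(-1.526), array([190.2, 226.3]), array([184,   0]), array([449, 237]))
front []
back []
```

Request:
drive_tool([
  {"travel": [-0.03, 0.005, 0], "roll": 0},
  {"travel": [-0.031, 0.006, 0.03], "roll": 0},
  {"travel": [0, 0, 0.045], "roll": 0},
  {"travel": [0, 0, 0.045], "roll": 0},
  {"travel": [0, 0, 0.04], "roll": 0},
])

```text
time_s: 32.85
position: [0.412, -0.2588, 0.0873]
ee_rot: [-3.139, 0.002, 0.045]
contact_force: [0.3, -0.6, 0.3]
width: 0.0003
finger_force: 0.0
```

Request:
drive_tool([
  {"travel": [0, 0, 0.007], "roll": 0},
  {"travel": [0, 0, 0], "roll": 0},
  {"travel": [0, 0, 0], "roll": 0},
])

```text
time_s: 33.15
position: [0.4137, -0.2603, 0.0847]
ee_rot: [3.141, -0.001, 0.045]
contact_force: [0.1, -0.1, 0.3]
width: -0.0003
finger_force: 0.0
```

Request:
drive_tool([
  {"travel": [0.001, -0.014, 0], "roll": 0},
  {"travel": [0.002, -0.015, 0], "roll": 0},
  {"travel": [0.01, -0.008, 0], "roll": 0},
  {"travel": [0.009, -0.008, 0], "roll": 0},
  {"travel": [0, 0, 0], "roll": 0},
])

```text
time_s: 33.65
position: [0.4342, -0.2126, 0.0842]
ee_rot: [3.141, -0.001, 0.047]
contact_force: [0.9, -0.4, 0.3]
width: 0.0
finger_force: 0.0
```

Request:
drive_tool([
  {"travel": [0.014, -0.007, 0], "roll": 0},
  {"travel": [0.01, 0.001, 0], "roll": 0},
  {"travel": [0.01, 0.002, 0], "roll": 0},
  {"travel": [0, 0, 0], "roll": 0},
])

```text
time_s: 34.05
position: [0.4682, -0.2089, 0.0837]
ee_rot: [3.141, -0.002, 0.045]
contact_force: [0.1, -0.4, 1.2]
width: 0.0002
finger_force: 0.0
```

Request:
drive_tool([
  {"travel": [0.008, 0.007, 0], "roll": 0},
  {"travel": [0.008, 0.007, 0], "roll": 0},
  {"travel": [0, 0.003, 0], "roll": 0},
  {"travel": [0, 0, 0], "roll": 0},
])

```text
time_s: 34.45
position: [0.4836, -0.2254, 0.0837]
ee_rot: [3.141, -0.001, 0.044]
contact_force: [0.6, -0.5, -0.2]
width: -0.0004
finger_force: 0.0
```

Request:
drive_tool([
  {"travel": [0, 0.002, 0], "roll": 0},
  {"travel": [0, 0.002, 0], "roll": 0},
  {"travel": [0, 0, 0], "roll": 0},
])

```text
time_s: 34.75
position: [0.4831, -0.2272, 0.0836]
ee_rot: [-3.139, 0.0, 0.044]
contact_force: [1.2, 6.3, -0.0]
width: 0.0001
finger_force: 3.1
```

Request:
drive_tool([
  {"travel": [0, 0.002, 0], "roll": 0},
  {"travel": [0, 0.001, 0], "roll": 0},
  {"travel": [0, 0, 0], "roll": 0},
])

```text
time_s: 35.05
position: [0.4831, -0.2279, 0.0835]
ee_rot: [-3.135, 0.001, 0.044]
contact_force: [3.1, 16.0, 3.6]
width: 0.0001
finger_force: 7.9
```

The front button is on its stop (16 N). Now the back one.

Request:
drive_tool([
  {"travel": [0, -0.01, 0], "roll": 0},
  {"travel": [0, 0, -0.035], "roll": 0},
  {"travel": [0, 0, -0.04], "roll": 0},
  {"travel": [0.038, 0.002, 0], "roll": 0},
  {"travel": [0.04, 0.002, 0], "roll": 0},
])

```text
time_s: 35.55
position: [0.5622, -0.2228, 0.1613]
ee_rot: [3.139, -0.003, 0.044]
contact_force: [-0.2, -0.6, -1.3]
width: -0.0001
finger_force: 0.0
```

Request:
drive_tool([
  {"travel": [0.04, 0.003, 0], "roll": 0},
  {"travel": [0.04, 0.003, 0], "roll": 0},
  {"travel": [0.04, 0.003, 0], "roll": 0},
  {"travel": [0.034, 0, 0], "roll": 0},
  {"travel": [0, 0, 0], "roll": 0},
])

```text
time_s: 36.05
position: [0.7181, -0.2233, 0.1565]
ee_rot: [-3.141, -0.0, 0.046]
contact_force: [-1.5, 0.6, -0.1]
width: 0.0003
finger_force: 0.0
```

Request:
drive_tool([
  {"travel": [0, 0, 0], "roll": 0},
  {"travel": [0, 0, 0], "roll": 0},
])

```text
time_s: 36.25
position: [0.7145, -0.2243, 0.1587]
ee_rot: [-3.142, 0.001, 0.044]
contact_force: [0.3, 0.3, 0.3]
width: 0.0001
finger_force: 0.0
```

Run:
```python
from h import *
s=arm.state();p=s["position"]; R=np.array([[np.cos(.045),-np.sin(.045)],[np.sin(.045),np.cos(.045)]])
print(p,(R.T@(p[:2]-[.564,-.2415])*1000-[112,0]).round(1))
```

```text
[ 0.71453876 -0.22433195  0.15870474] [39.2 10.4]
```

Request:
drive_tool([
  {"travel": [0.001, -0.002, 0.035], "roll": 0},
  {"travel": [0, 0, 0.034], "roll": 0},
  {"travel": [0, 0, 0.005], "roll": 0},
  {"travel": [0, 0, 0], "roll": 0},
  {"travel": [0, 0, 0], "roll": 0},
])

```text
time_s: 36.75
position: [0.7171, -0.2228, 0.0874]
ee_rot: [3.14, -0.003, 0.044]
contact_force: [-0.4, -0.1, 0.7]
width: 0.0001
finger_force: 0.0
```

Request:
drive_tool([
  {"travel": [-0.001, 0.014, 0], "roll": 0},
  {"travel": [-0.002, 0.015, 0], "roll": 0},
  {"travel": [-0.01, 0.008, 0], "roll": 0},
  {"travel": [-0.009, 0.008, 0], "roll": 0},
  {"travel": [0, 0, 0], "roll": 0},
])

```text
time_s: 37.25
position: [0.6947, -0.2702, 0.0848]
ee_rot: [3.141, 0.001, 0.042]
contact_force: [0.3, -0.3, 0.6]
width: 0.0001
finger_force: 0.0
```

Request:
drive_tool([
  {"travel": [-0.014, 0.007, 0], "roll": 0},
  {"travel": [-0.01, -0.001, 0], "roll": 0},
  {"travel": [-0.01, -0.002, 0], "roll": 0},
  {"travel": [0, 0, 0], "roll": 0},
])

```text
time_s: 37.65
position: [0.6617, -0.2735, 0.085]
ee_rot: [-3.141, 0.001, 0.044]
contact_force: [-0.2, -0.5, -0.2]
width: -0.0001
finger_force: 0.0
```

Request:
drive_tool([
  {"travel": [-0.008, -0.007, 0], "roll": 0},
  {"travel": [-0.008, -0.007, 0], "roll": 0},
  {"travel": [0, -0.003, 0], "roll": 0},
  {"travel": [0, -0.002, 0], "roll": 0},
  {"travel": [0, 0, 0], "roll": 0},
])

```text
time_s: 38.15
position: [0.6458, -0.256, 0.0849]
ee_rot: [3.14, 0.0, 0.045]
contact_force: [-1.9, -3.3, 1.7]
width: 0.0002
finger_force: 1.6
```

Request:
drive_tool([
  {"travel": [0, -0.002, 0], "roll": 0},
  {"travel": [0, -0.001, 0], "roll": 0},
  {"travel": [0, 0, 0], "roll": 0},
])

```text
time_s: 38.45
position: [0.6457, -0.2554, 0.085]
ee_rot: [3.137, -0.001, 0.044]
contact_force: [-2.4, -10.0, -1.0]
width: 0.0001
finger_force: 4.8
```

Request:
drive_tool([
  {"travel": [0, 0.012, 0], "roll": 0},
  {"travel": [0, 0, -0.035], "roll": 0},
  {"travel": [0, 0, -0.04], "roll": 0},
  {"travel": [0, 0, 0], "roll": 0},
])

```text
time_s: 38.85
position: [0.6492, -0.2657, 0.1664]
ee_rot: [3.137, -0.01, 0.045]
contact_force: [1.0, 0.3, 0.7]
width: 0.0002
finger_force: 0.0
```

Run:
```python
from h import *
s=arm.state();p=s["position"]; R=np.array([[np.cos(.045),-np.sin(.045)],[np.sin(.045),np.cos(.045)]])
print(p,(R.T@(p[:2]-[.564,-.2415])*1000).round(1))
```

```text
[ 0.64924757 -0.26568486  0.16638611] [ 84.1 -28. ]
```

Both buttons are on their stops. Now the wheel: move over its crown, then read the bands, the lid and the buttons numerically.

Request:
drive_tool([
  {"travel": [-0.02, -0.037, -0.01], "roll": 0},
  {"travel": [-0.025, -0.037, -0.02], "roll": 0},
  {"travel": [-0.025, -0.037, -0.02], "roll": 0},
  {"travel": [-0.03, -0.037, -0.02], "roll": 0},
  {"travel": [-0.01, 0, 0], "roll": 0},
])

```text
time_s: 39.35
position: [0.5298, -0.1189, 0.2319]
ee_rot: [-3.141, -0.004, 0.048]
contact_force: [0.5, -0.2, -0.5]
width: 0.0
finger_force: 0.0
```

Request:
drive_tool([
  {"travel": [0, 0, 0], "roll": 0},
  {"travel": [0, 0, 0], "roll": 0},
])

```text
time_s: 39.55
position: [0.5313, -0.1231, 0.2287]
ee_rot: [-3.141, -0.0, 0.044]
contact_force: [0.3, -0.4, -0.8]
width: 0.0
finger_force: 0.0
```

```bash
python3 look.py w13
cat > wheel.py <<'E'
import sys
from h import *
R=np.array([[np.cos(.045),-np.sin(.045)],[np.sin(.045),np.cos(.045)]]); cc=np.array([.564,-.2415])
def prof(f):
    m,a=pickle.load(open(f+".pkl","rb")); hs=cv2.cvtColor(a,cv2.COLOR_RGB2HSV)
    for t in np.arange(-.75,.76,.1):
        q=[]
        for dy in(-5,-4,4,5):
            u,v=proj("wrist",[*(R@np.array([25*np.sin(t),120+dy])/1000+cc),.043+.025*np.cos(t)],m).round().astype(int)
            q.append(hs[v,u])
        print(round(t,2),(u,v),np.median(q,0).astype(int))
for f in sys.argv[1:]: print(f); prof(f)
E
python3 wheel.py w9 w13
```

```text
39.55 [ 0.5313 -0.1231  0.2287] [-3.141 -0.     0.044] [-0.37  0.39  1.49  0.    1.25  1.16] [ 0.3 -0.4 -0.8] 0.0
tcp ground px [311. 215.]
w9
-0.75 (np.int64(163), np.int64(194)) [ 22 194 217]
-0.65 (np.int64(162), np.int64(193)) [ 23 163 198]
-0.55 (np.int64(161), np.int64(190)) [30 17 59]
-0.45 (np.int64(160), np.int64(188)) [ 23  13 131]
-0.35 (np.int64(160), np.int64(185)) [ 24  14 110]
-0.25 (np.int64(159), np.int64(182)) [ 47   3 161]
-0.15 (np.int64(158), np.int64(179)) [100  10 227]
-0.05 (np.int64(158), np.int64(176)) [101   9 227]
0.05 (np.int64(157), np.int64(173)) [ 30   7 170]
0.15 (np.int64(157), np.int64(170)) [ 26  12 115]
0.25 (np.int64(157), np.int64(167)) [ 23  13 160]
0.35 (np.int64(157), np.int64(164)) [24 14 91]
0.45 (np.int64(157), np.int64(161)) [24 13 98]
0.55 (np.int64(157), np.int64(158)) [ 25  12 123]
0.65 (np.int64(158), np.int64(155)) [ 25  13 117]
0.75 (np.int64(158), np.int64(153)) [33 22 46]
w13
-0.75 (np.int64(305), np.int64(214)) [ 21 190 188]
-0.65 (np.int64(305), np.int64(212)) [ 20 151 183]
-0.55 (np.int64(305), np.int64(210)) [26 24 80]
-0.45 (np.int64(305), np.int64(208)) [ 24  18 105]
-0.35 (np.int64(305), np.int64(205)) [25 19 90]
-0.25 (np.int64(305), np.int64(203)) [ 23  16 129]
-0.15 (np.int64(305), np.int64(200)) [ 92   7 226]
-0.05 (np.int64(305), np.int64(197)) [ 97   7 226]
0.05 (np.int64(305), np.int64(194)) [ 90   7 216]
0.15 (np.int64(305), np.int64(191)) [ 24  15 180]
0.25 (np.int64(305), np.int64(188)) [ 23  16 138]
0.35 (np.int64(305), np.int64(184)) [26 18 98]
0.45 (np.int64(305), np.int64(181)) [28 26 72]
0.55 (np.int64(305), np.int64(179)) [ 26  17 113]
0.65 (np.int64(305), np.int64(176)) [26 21 83]
0.75 (np.int64(305), np.int64(173)) [28 36 56]
```

White is at -0.06 rad from the top, so the wheel reads about 0.64 and needs +1.46 rad (36 mm). Lower onto the crown from the -x side.

Request:
drive_tool([
  {"travel": [0.018, 0, 0.045], "roll": 0},
  {"travel": [0, 0, 0.045], "roll": 0},
  {"travel": [0, 0, 0.045], "roll": 0},
  {"travel": [0, 0, 0], "roll": 0},
  {"travel": [0, 0, 0], "roll": 0},
])

```text
time_s: 40.1
position: [0.549, -0.1224, 0.0936]
ee_rot: [-3.141, 0.002, 0.044]
contact_force: [0.1, -0.6, 1.9]
width: 0.0001
finger_force: 0.0
```

Request:
drive_tool([
  {"travel": [0, 0, 0.004], "roll": 0},
  {"travel": [0, 0, 0.003], "roll": 0},
  {"travel": [0, 0, 0], "roll": 0},
])

```text
time_s: 40.4
position: [0.5493, -0.122, 0.0883]
ee_rot: [3.141, -0.002, 0.045]
contact_force: [-0.1, -0.3, -0.3]
width: -0.0002
finger_force: 0.0
```

Request:
drive_tool([
  {"travel": [0, 0, 0.002], "roll": 0},
  {"travel": [0, 0, 0], "roll": 0},
  {"travel": [0, 0, 0], "roll": 0},
])

```text
time_s: 40.7
position: [0.5487, -0.1217, 0.0854]
ee_rot: [3.141, -0.0, 0.045]
contact_force: [0.6, -0.6, -0.5]
width: -0.0001
finger_force: 0.0
```

Request:
drive_tool([
  {"travel": [0, 0, 0.002], "roll": 0},
  {"travel": [0, 0, 0], "roll": 0},
  {"travel": [0, 0, 0], "roll": 0},
])

```text
time_s: 41.0
position: [0.5486, -0.1217, 0.083]
ee_rot: [-3.142, 0.0, 0.045]
contact_force: [-0.2, 0.2, 0.2]
width: -0.0002
finger_force: 0.0
```

Request:
drive_tool([
  {"travel": [0, 0, 0.001], "roll": 0},
  {"travel": [0, 0, 0], "roll": 0},
  {"travel": [0, 0, 0], "roll": 0},
])

```text
time_s: 41.3
position: [0.5487, -0.1217, 0.0821]
ee_rot: [3.142, -0.0, 0.045]
contact_force: [-0.5, -0.5, -0.7]
width: 0.0002
finger_force: 0.0
```

Request:
drive_tool([
  {"travel": [0, 0, 0.001], "roll": 0},
  {"travel": [0, 0, 0], "roll": 0},
  {"travel": [0, 0, 0], "roll": 0},
])

```text
time_s: 41.6
position: [0.549, -0.1217, 0.0818]
ee_rot: [3.141, -0.001, 0.045]
contact_force: [-0.8, -0.2, 5.7]
width: -0.0001
finger_force: 2.6
```

Request:
drive_tool([
  {"travel": [0.005, 0, 0], "roll": 0},
  {"travel": [0.005, 0, 0], "roll": 0},
  {"travel": [0.005, 0, 0], "roll": 0},
  {"travel": [0.004, 0, 0], "roll": 0},
  {"travel": [0, 0, 0], "roll": 0},
])

```text
time_s: 42.1
position: [0.5686, -0.1209, 0.0817]
ee_rot: [3.141, -0.002, 0.045]
contact_force: [0.5, 1.5, 6.0]
width: -0.0001
finger_force: 3.0
```

Request:
drive_tool([
  {"travel": [0, 0, -0.01], "roll": 0},
  {"travel": [-0.019, 0, 0], "roll": 0},
  {"travel": [0, 0, 0], "roll": 0},
  {"travel": [0, 0, 0.01], "roll": 0},
  {"travel": [0, 0, 0], "roll": 0},
])

```text
time_s: 42.6
position: [0.5499, -0.1221, 0.0818]
ee_rot: [3.141, -0.003, 0.045]
contact_force: [-1.5, -0.2, 6.8]
width: 0.0001
finger_force: 3.4
```

Request:
drive_tool([
  {"travel": [0, 0, 0], "roll": 0},
  {"travel": [0.004, 0, 0], "roll": 0},
  {"travel": [0.004, 0, 0], "roll": 0},
  {"travel": [0.004, 0, 0], "roll": 0},
  {"travel": [0, 0, 0], "roll": 0},
])

```text
time_s: 43.1
position: [0.5627, -0.1216, 0.0819]
ee_rot: [3.14, -0.004, 0.045]
contact_force: [0.1, 0.2, 9.1]
width: 0.0
finger_force: 4.6
```

Request:
drive_tool([
  {"travel": [0, 0, -0.045], "roll": 0},
  {"travel": [-0.015, 0, -0.045], "roll": 0},
  {"travel": [-0.015, 0, -0.045], "roll": 0},
  {"travel": [0, 0, 0], "roll": 0},
  {"travel": [0, 0, 0], "roll": 0},
])

```text
time_s: 43.6
position: [0.5313, -0.1227, 0.2165]
ee_rot: [3.141, -0.002, 0.045]
contact_force: [-0.1, 0.4, -0.1]
width: -0.0001
finger_force: 0.0
```

```bash
python3 look.py w14;python3 wheel.py w14
```

```text
43.6 [ 0.5313 -0.1227  0.2165] [ 3.141e+00 -2.000e-03  4.500e-02] [-0.37  0.4   1.52  0.    1.22  1.16] [-0.1  0.4 -0.1] -0.0001
tcp ground px [311. 218.]
w14
-0.75 (np.int64(305), np.int64(217)) [  3 133 136]
-0.65 (np.int64(305), np.int64(215)) [30 30 63]
-0.55 (np.int64(305), np.int64(213)) [25 21 92]
-0.45 (np.int64(305), np.int64(211)) [26 20 93]
-0.35 (np.int64(305), np.int64(208)) [98 29 79]
-0.25 (np.int64(305), np.int64(206)) [107 145 137]
-0.15 (np.int64(305), np.int64(203)) [53 27 50]
-0.05 (np.int64(305), np.int64(200)) [107 123 133]
0.05 (np.int64(305), np.int64(196)) [26 23 81]
0.15 (np.int64(305), np.int64(193)) [ 24  15 165]
0.25 (np.int64(305), np.int64(190)) [ 26  16 115]
0.35 (np.int64(305), np.int64(187)) [26 20 93]
0.45 (np.int64(305), np.int64(184)) [ 25 189 218]
0.55 (np.int64(305), np.int64(181)) [ 25 189 220]
0.65 (np.int64(305), np.int64(178)) [ 25 175 207]
0.75 (np.int64(305), np.int64(175)) [26 20 92]
```

The wheel reads about 1.95 (blue at -0.15, yellow at +0.55). One more 4 mm push.

Request:
drive_tool([
  {"travel": [0.022, 0, 0.045], "roll": 0},
  {"travel": [0, 0, 0.045], "roll": 0},
  {"travel": [0, 0, 0.035], "roll": 0},
  {"travel": [0, 0, 0], "roll": 0},
  {"travel": [0, 0, 0], "roll": 0},
])

```text
time_s: 44.15
position: [0.5523, -0.1213, 0.0901]
ee_rot: [-3.14, 0.003, 0.045]
contact_force: [-0.3, -0.8, 0.5]
width: 0.0001
finger_force: 0.0
```

Request:
drive_tool([
  {"travel": [0, 0, 0.006], "roll": 0},
  {"travel": [0, 0, 0.004], "roll": 0},
  {"travel": [0, 0, 0], "roll": 0},
  {"travel": [0.002, 0, 0], "roll": 0},
  {"travel": [0.002, 0, 0], "roll": 0},
])

```text
time_s: 44.65
position: [0.5571, -0.1215, 0.082]
ee_rot: [3.141, -0.001, 0.045]
contact_force: [-0.5, 0.0, 3.5]
width: 0.0
finger_force: 2.1
```

Request:
drive_tool([
  {"travel": [0, 0, 0], "roll": 0},
  {"travel": [0, 0, -0.045], "roll": 0},
  {"travel": [-0.015, 0, -0.045], "roll": 0},
  {"travel": [-0.015, 0, -0.045], "roll": 0},
  {"travel": [0, 0, 0], "roll": 0},
])

```text
time_s: 45.15
position: [0.5281, -0.1236, 0.2224]
ee_rot: [3.137, -0.01, 0.045]
contact_force: [0.2, 0.0, 0.4]
width: 0.0002
finger_force: 0.0
```

```bash
python3 look.py w15;python3 wheel.py w15
```

```text
45.15 [ 0.5281 -0.1236  0.2224] [ 3.137 -0.01   0.045] [-0.37  0.39  1.52 -0.    1.22  1.16] [0.2 0.  0.4] 0.0002
tcp ground px [310. 218.]
w15
-0.75 (np.int64(304), np.int64(213)) [  3 180 126]
-0.65 (np.int64(304), np.int64(212)) [  3 167 139]
-0.55 (np.int64(304), np.int64(209)) [24 33 61]
-0.45 (np.int64(304), np.int64(207)) [ 21  18 101]
-0.35 (np.int64(304), np.int64(204)) [ 23  15 124]
-0.25 (np.int64(304), np.int64(202)) [23 33 61]
-0.15 (np.int64(304), np.int64(199)) [106 149 145]
-0.05 (np.int64(303), np.int64(196)) [107  67  75]
0.05 (np.int64(303), np.int64(193)) [107 108 143]
0.15 (np.int64(303), np.int64(189)) [25 26 70]
0.25 (np.int64(303), np.int64(186)) [ 22  17 151]
0.35 (np.int64(303), np.int64(183)) [ 23  20 103]
0.45 (np.int64(303), np.int64(180)) [24 28 63]
0.55 (np.int64(303), np.int64(177)) [ 24 191 218]
0.65 (np.int64(303), np.int64(174)) [ 24 191 219]
0.75 (np.int64(303), np.int64(172)) [ 24 183 196]
```

The wheel reads about 2.05, with blue at the pointers. Back off and verify the lid and both buttons from above.

Request:
drive_tool([
  {"travel": [-0.01, 0.04, -0.03], "roll": 0},
  {"travel": [-0.01, 0.04, -0.03], "roll": 0},
  {"travel": [-0.01, 0.04, -0.03], "roll": 0},
  {"travel": [0, 0, 0], "roll": 0},
  {"travel": [0, 0, 0], "roll": 0},
])

```text
time_s: 45.7
position: [0.5022, -0.2421, 0.303]
ee_rot: [-3.14, 0.001, 0.043]
contact_force: [-0.4, -0.8, -0.2]
width: -0.0
finger_force: 0.0
```

```bash
python3 look.py w16
python3 - <<'E'
from h import *
m,a=pickle.load(open("w16.pkl","rb")); hs=cv2.cvtColor(a,cv2.COLOR_RGB2HSV).astype(int)
R=np.array([[np.cos(.045),-np.sin(.045)],[np.sin(.045),np.cos(.045)]]); cc=np.array([.564,-.2415])
def px(x,y,z):
    u,v=proj("wrist",[*(R@np.array([x,y])/1000+cc),z/1000],m).round().astype(int); return hs[v,u] if 0<=u<640 and 0<=v<480 else None
print("corners",[proj("wrist",[*(R@np.array([x,y])/1000+cc),.064],m).round() for x in(96,-96) for y in(98,-98)])
for n,s in(("front",1),("back",-1)):
    for ang in(-.6,0,.6,1.2,1.4,1.57,1.75):
        print(n,ang,[list(map(int,t)) if (t:=px(s*(-112+r*np.sin(ang)),s*r*np.cos(ang),79)) is not None else None for r in(20,28,36,42)])
# plate edges: scan across each edge, in mm from nominal
for y0 in(-60,60):
  for sx in(1,-1): print("x edge",sx,y0,[(d,int(t[2]),int(t[1])) for d in range(-8,9,2) if (t:=px(sx*(96+d),y0,64)) is not None])
for x0 in(-50,50):
  for sy in(1,-1): print("y edge",sy,x0,[(d,int(t[2]),int(t[1])) for d in range(-8,9,2) if (t:=px(x0,sy*(98+d),64)) is not None])
E
```

```text
45.7 [ 0.5022 -0.2421  0.303 ] [-3.14e+00  1.00e-03  4.30e-02] [-0.59  0.37  1.33  0.    1.45  0.94] [-0.4 -0.8 -0.2] -0.0
tcp ground px [312. 201.]
corners [array([208.,  41.]), array([420.,  40.]), array([223., 240.]), array([404., 240.])]
front -0.6 [[17, 78, 98], [17, 76, 101], [16, 76, 101], [16, 75, 95]]
front 0 [[16, 77, 106], [16, 77, 103], [16, 75, 105], [16, 75, 105]]
front 0.6 [[17, 78, 105], [17, 81, 107], [17, 87, 106], [18, 120, 142]]
front 1.2 [[15, 145, 100], [18, 119, 137], [18, 121, 139], [19, 120, 130]]
front 1.4 [[19, 156, 129], [19, 156, 131], [19, 153, 117], [18, 125, 110]]
front 1.57 [[19, 155, 128], [19, 156, 131], [19, 153, 133], [19, 155, 135]]
front 1.75 [[19, 155, 127], [19, 121, 99], [18, 119, 120], [18, 121, 131]]
back -0.6 [[17, 74, 103], None, None, None]
back 0 [[18, 77, 103], [17, 76, 104], [17, 76, 104], [18, 74, 103]]
back 0.6 [[18, 79, 107], [19, 79, 107], [19, 99, 181], [33, 89, 220]]
back 1.2 [[14, 152, 176], [30, 91, 213], [26, 99, 213], [32, 90, 219]]
back 1.4 [[23, 149, 210], [19, 154, 172], [30, 92, 214], [32, 82, 220]]
back 1.57 [[29, 138, 
[... 592 characters left out ...]
, (-6, 104, 118), (-4, 109, 117), (-2, 112, 118), (0, 102, 88), (2, 106, 77), (4, 107, 79), (6, 106, 79), (8, 106, 77)]
y edge 1 -50 [(-8, 213, 89), (-6, 213, 90), (-4, 214, 89), (-2, 213, 89), (0, 144, 87), (2, 106, 75), (4, 105, 75), (6, 106, 72), (8, 106, 72)]
y edge -1 -50 [(-8, 214, 119), (-6, 214, 119), (-4, 214, 118), (-2, 204, 111), (0, 207, 75), (2, 206, 74), (4, 206, 74), (6, 205, 75), (8, 205, 73)]
y edge 1 50 [(-8, 218, 91), (-6, 218, 90), (-4, 218, 91), (-2, 217, 90), (0, 119, 79), (2, 104, 76), (4, 104, 74), (6, 103, 74), (8, 103, 72)]
y edge -1 50 [(-8, 213, 91), (-6, 213, 91), (-4, 213, 91), (-2, 204, 105), (0, 108, 78), (2, 107, 79), (4, 108, 78), (6, 107, 79), (8, 107, 79)]
```

Both bars read 1.57. The lid plate's edges match a seated plate to about 1 mm on all four sides, and nothing touches the robot. Handing in.

```bash
python3 -c "
from cell import arm
print(arm.sign_off())"
```

```text
the job is handed in; nothing more can be done
None
```

I packed the three shell candles upright in the case, seated the lid, turned both turnbuttons to their stops and set the wheel to the blue three-dot band (about 2.05 rad against 2.1), then handed the job in at about 46 s; no verdict came back.

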